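# Clamp the bearing block and hold the grease coupler on its nipple

### The arm

A 7-joint arm with a two-finger parallel gripper is mounted at the origin on a cart in front of the work surface, level with it; the furniture and walls round the work are solid. World frame = base frame: x ahead of the robot, y to its left, z up, the work surface at z = 0. Lengths are in mm, angles in rad, forces in N, time in s.
With the tool pointing down it reaches from about 400 to 875 mm from the base axis. Payload 4.4 kg.
Tool frame: the origin (TCP) lies midway between the tips of the shut fingers; the grasp point (between the pads) lies 19 mm behind it; z points along the fingers, y is the direction in which the jaws open and shut (so a half turn about z gives the same grasp; the last joint's range is limited). The gripper opens to 85 mm and grips with 20 to 120 N. Pads are 22 mm wide; open, the fingers measure 114 mm over their backs; the gripper's body (76 mm by 85 mm) begins 54 mm behind the grasp point. The pads swing forward as they close: fully open they stand 13 mm farther back than shut.
Start: joints at [-1.282, 0.628, 0.038, 1.517, -0.027, 0.996, -0.02], TCP at [225.789, 609.538, 231.313] pointing down, gripper open.
Joint ranges: [-3.06, 3.06], [-0.37, 2.12], [-1.25, 1.32], [0.18, 2.47], [-1.1, 4.24], [0.23, 1.98], [-2.94, 2.94]. Speed limits (rad/s): [2.57, 2.57, 3.14, 3.14, 3.14, 3.14, 3.14].

### API

Orientations are given as [roll, pitch, yaw] about the fixed x, y, z axes, in that order (R = Rz(yaw) Ry(pitch) Rx(roll)).
In Python, from cell import ctrl, vision gives the robot as it stands.
- The arm moves only by the tool play_rows, never from a script. Its arguments are lists of equal length, an entry for each row: "slide": the shift along the tool's x, y, z in mm, a list of three; "turn": the turn about the tool's z in rad; "fingers": the opening, from 0 (shut) to 1 (fully open). A call has 1 to 5 rows; each row is the pose to reach, as a shift and turn from the pose measured when the call began, along the tool's axes at that moment; what a row does not reach only later rows make up. A row lasts 1/8 s, in which the tool goes at most 62.5 mm and 10.7 degrees, less where a joint would pass 70% of its speed; a pose out of reach is approached as far as the arm can. A call with a gripper value outside its range is refused whole. The fingers move at their own pace and stop on an object; the grip force is fixed at half the most. Time passes only in rows, so rows that repeat a pose let the fingers close. It gives the time, the measured TCP pose, the force and the opening at its end, in the units of the state.
- ctrl.read_state(): the state, without advancing time (a new reading comes with each control period).
- vision.get_image(name): name is "scene" or "side" or "wrist"; returns (picture, depth): 480x640x3 uint8, blue, green, red; 480x640 float32, mm along the optical axis (not along the pixel's ray), 0 where there is no reading.
- vision.camera_params(name): a dict with "fx", "fy", "cx", "cy" (pixels), "dist_coeffs" ([k1, k2, p1, p2, k3] as OpenCV has them; the pictures are not rectified), "position" and "rotation" of the camera in the world. Camera axes: x right, y up, looking along -z (the intrinsics and any distortion apply to the point x, -y, -z); pixel columns grow to the right and rows downward; lengths in mm; the calibration is good to about 2 mm. A picture is of the moment at which its call begins: read the wrist's pose just before it. camera_params takes no time and is no camera call; for the wrist camera it gives the pose at the moment of the call.
- ctrl.finish_job(): hands the job in, once; it reports no verdict.
The state is a dict: "clock": time; "qpos": joint angles; "qd": joint speeds; "tau": joint torques, N m; "eef_pos": TCP position; "tool_rot": TCP orientation; "force": force on the tool from outside, world axes, zero at the start; "torque": the same for the moment, N m; "width": finger opening in mm.
Only numpy, scipy, OpenCV 4.12 (cv2) and the standard library are available. Lean on these libraries where they do the work, as an engineer would, in place of code of your own. Each camera call takes 0.05 s, during which the arm holds its last target.

### The job

Crank the vise handle clockwise until the jaw grips the blue bearing block firmly. Then take the orange-handled grease coupler out of its stand, press it squarely onto the block's tilted grease nipple until it snaps over the head, push it fully home against its spring, and finish while still holding it pressed there. Keep the block clamped and sitting square on the vise bed, and do not knock the other things about.

Things in the scene. Friction and masses are not known exactly. Their poses are not given: they have to be found in the camera images.
- vise: grey quick-action vise bolted to the bench. Origin under the block's place on the bench, z up. The bed that carries the block is 22 mm above the bench. Fixed jaw at +y, its face at y = +45 mm and its top 62 mm above the bench; the moving jaw slides along +y towards it. The crank post is at y = -98 mm.
- jaw: moving jaw of the vise, 80x42x40 mm with a steel plate on its face; origin at the middle of the lower edge of its gripping face, 22.5 mm above the bench, at y = -19 mm in the vise frame when fully open (64 mm between jaws). It slides along the vise's +y, 8 mm per rad of crank, and meets the 50 mm wide block, pushed against the fixed jaw, after about 14 mm.
- crank (a joint): crank angle, rad: 0 = crank arm points 0.4 rad clockwise (seen from above) of the vise's -y, grows clockwise (closing). Reaches the block at about 1.75, then tightens. Stays where left; it takes about 3 N at the knob to turn, and 10 to 15 N at the knob once the jaw has met the block clamps it firmly.
- crank_axis (a point): point on the crank's vertical axis, 95 mm above the bench, at the height of the middle of the knob
- knob_mid (a point): middle of the crank's black upright revolving knob, 20 mm dia x 40 mm tall, 60 mm from the crank axis; 95 mm above the bench. The knob's foot (top of the crank arm) is 73 mm above the bench, its top 113 mm. It turns freely about its own pin.
- block: blue bearing block, 58 (x) x 50 (y, between the jaws) x 44 mm (z), 0.5 kg, loose on the vise bed with play until clamped. Origin at the centre of its underside. The nipple leans 30 degrees from vertical towards the block's -x.
- nipple: brass grease nipple fixed to the block on a 34 mm dia boss. z is its axis, pointing outward (30 degrees from vertical). Origin on the axis at the boss face; a 34 mm dia steel seat reaches to z = 6 mm, then a 10 mm dia neck, then the 16 mm dia head from z = 20 to the 8 mm dia tip at z = 31 mm.
- coupler: grease coupler, 0.25 kg, 92 mm long, round about z, standing mouth down in its stand, mouth 8 mm above the bench. Origin at the centre of the open mouth, z towards the handle. Steel nose 34 mm dia (bore flared to 27 mm at the mouth, 23 inside), dark flange 41 mm dia z = 37 to 43 mm, orange grip 28 mm dia z = 43 to 88 mm. Fully home its mouth rests on the nipple's seat, at nipple z = 6 mm.
- plunger (a joint): travel of the sprung plunger in the coupler, m: 0 = free, 0.008 when fully home on the nipple. 3 N preload + 1.2 N per mm, so 13 N holds it home. Four sprung balls in the mouth ride up the nipple head (about 5 to 15 N, mouth 21 to 17 mm from the nipple's origin), then snap over it and pull on, by about 11 mm; from there the plunger's spring pushes back. Let go, it comes off again.
- stand: grey block 70x70x30 mm, fixed, with a 40 mm hole 22 mm deep in which the coupler stands; origin under its centre
- oil_bottle: bystander: small clear oil bottle with dark cap, 28 mm dia x 112 tall; leave alone
- grease_tin: bystander: round tin, 54 mm dia x 36 tall; leave alone
- grease_box: bystander: white lidded box 61x113x66 mm; leave alone
- screwdriver: bystander: blue-handled screwdriver lying, 186 mm long; leave alone
- brush: bystander: flat wooden grease brush lying, 187 mm long; leave alone
- coupler_grip (a point): point on the coupler's axis 64 mm from its mouth, in the middle of the orange grip
Mind the look-alikes: they are no part of the job. Leave any pink look-alike of the coupler alone.

How it is judged (in metres and radians):
On the way, in this order (a step that is already met when the one before it is completed fails the run):
1. the vise jaw grips the block (over 8 N) and the block sits on the bed (contact force between jaw and block above 8 N and angle between block's own z axis and vertical below 0.06 rad and height (world z) of coupler below 0.02 m), for 0.3 s.
2. the coupler is lifted out of its stand, with the block clamped (height (world z) of coupler above 0.045 m and contact force between jaw and block above 8 N), for 0.1 s.
3. the coupler has snapped squarely over the nipple head, with the block clamped (z of coupler in the frame of nipple between 0.004 and 0.0108 m and angle between the z axis of coupler and the z axis of nipple, either way round below 0.1 rad and x of coupler in the frame of nipple between -0.004 and 0.004 m and y of coupler in the frame of nipple between -0.004 and 0.004 m and contact force between jaw and block above 8 N), for 0.1 s.
At the end, for the whole second after the job is handed in: the gripper still holds the coupler, pressed home on the nipple: mouth within 1.8 mm of the seat, plunger pushed in over 6.2 mm, axes within 0.1 rad and 4 mm, pushing with over 6 N; the block still gripped by the jaw with over 8 N, flat on the bed (within 0.06 rad and 4 mm) (z of coupler in the frame of nipple below 0.0078 m and value of joint plunger above 0.0062 m and angle between the z axis of coupler and the z axis of nipple, either way round below 0.1 rad and x of coupler in the frame of nipple between -0.004 and 0.004 m and y of coupler in the frame of nipple between -0.004 and 0.004 m and contact force between jaw and block above 8 N and angle between block's own z axis and vertical below 0.06 rad and height (world z) of block below 0.026 m and contact force between coupler and block above 6 N and contact force between the fingers and coupler above 3 N and linear speed of coupler below 0.02 m/s); the arm keeps its last pose, push and grip.
It fails at once if a bystander is pushed more than 30 mm (distance of any of oil_bottle, grease_tin, grease_box, screwdriver, brush from where it was at the start of the episode above 0.03 m).
It also fails if it takes over 69 s, if anything falls off the work surface, if the arm or the gripper's body presses on something with over 40 N, if the wrist force passes 120 N, or if a joint passes its speed limit or range.

## Working session

There is one attempt and no reset: what is moved stays moved. The work goes in short steps, Python scripts to look and compute and a tool call to move; the robot and the scene stay as the last step left them, time stands still between calls to the robot, and variables do not carry over. Pictures are saved under pics/ and viewed, and the job is handed in when it is done.

Besides the shell and the picture viewer there is one more tool, called after "Call:" by a JSON object that holds its "api" and its "payload", one argument or row to a line. play_rows: Moves the arm, as the interface text tells. Its arguments: {"type":"object","properties":{"slide":{"type":"array"},"turn":{"type":"array"},"fingers":{"type":"array"}},"required":["slide","turn","fingers"]}

```bash
ls; mkdir -p pics
cat > h.py <<'E'
import numpy as np, cv2
from cell import ctrl, vision
def rotm(r):
    from scipy.spatial.transform import Rotation as R
    return R.from_euler('xyz',r).as_matrix()
def ray(P,u,v):
    K=np.array([[P['fx'],0,P['cx']],[0,P['fy'],P['cy']],[0,0,1]])
    n=cv2.undistortPoints(np.array([[[float(u),float(v)]]]),K,np.array(P['dist_coeffs'],float))[0,0]
    d=np.array([n[0],-n[1],-1.])
    return np.array(P['position'],float),np.array(P['rotation'],float)@d
def plane(P,u,v,z):
    o,d=ray(P,u,v); return o+d*(z-o[2])/d[2]
def dep(P,u,v,D):
    o,d=ray(P,u,v); return o+d*D
E
python3 - <<'E'
from h import *
for n in ['scene','side','wrist']:
    P=vision.camera_params(n); im,D=vision.get_image(n)
    cv2.imwrite(f'pics/{n}0.png',im); np.savez(f'{n}0.npz',im=im,D=D,P=P)
    print(n,P)
print(ctrl.read_state())
E
```

```text
pics
scene {'fx': 554.9487560665028, 'fy': 554.9487560665028, 'cx': 328.2327380546349, 'cy': 240.1119819580409, 'dist_coeffs': array([-0.03911248,  0.        ,  0.        ,  0.        ,  0.        ]), 'position': array([-380.87466203, -644.47396134,  766.42998045]), 'rotation': array([ 1.02262747, -0.0102419 , -0.97552861])}
side {'fx': 607.9511665580995, 'fy': 607.9511665580995, 'cx': 324.02808653413337, 'cy': 245.22522912554925, 'dist_coeffs': array([-0.02099633,  0.        ,  0.        ,  0.        ,  0.        ]), 'position': array([  190.59432416, -1223.19718231,   648.7465207 ]), 'rotation': array([ 1.14908256, -0.02059807, -0.25131501])}
wrist {'fx': 399.68420867711853, 'fy': 399.68420867711853, 'cx': 316.8240814748069, 'cy': 241.5082643133988, 'dist_coeffs': array([-0.04744477,  0.        ,  0.        ,  0.        ,  0.        ]), 'position': array([160.76114041, 633.71219607, 372.45231467]), 'rotation': array([-0.27609204,  0.00206138,  1.21661121])}
{'clock': 0.15, 'qpos': array([-1.28177573,  0.62908658,  0.03846384,  1.51810174, -0.02698937,
        0.99627906, -0.02000063]), 'qd': array([ 0.00175945, -0.00182549,  0.00058035, -0.00183181,  0.00101608,
        0.00051316,  0.00124178]), 'tau': array([ 1.20918721e-03, -5.63797295e+01,  1.22772317e+00, -1.93650556e+01,
        1.11382842e-02,  7.38881965e-03,  5.23467136e-08]), 'eef_pos': array([225.65005806, 609.10346049, 230.64282968]), 'tool_rot': array([-3.14023633e+00,  2.02303414e-05,  2.78676556e+00]), 'force': array([-0.15504894,  0.45769986,  0.56501902]), 'torque': array([-0.03883054, -0.05188791,  0.03324874]), 'width': 85.31044950802792}
```

View images.

```bash
sed -i "s/np.array(P\['rotation'\],float)@d/rotm(P['rotation'])@d/" h.py
```

```text
(no output)
```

View pics/scene0.png

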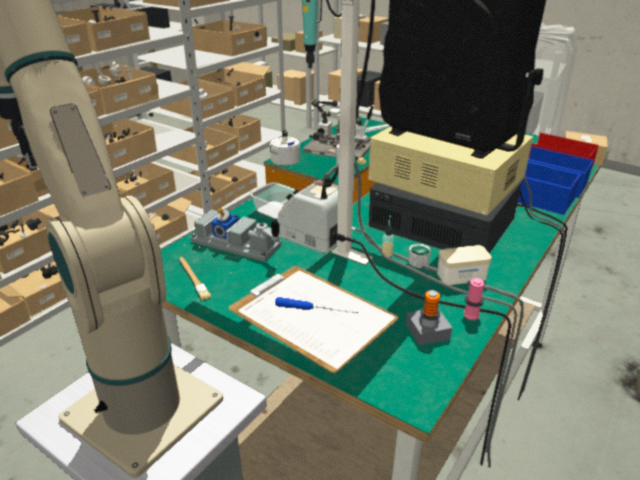

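View pics/side0.png

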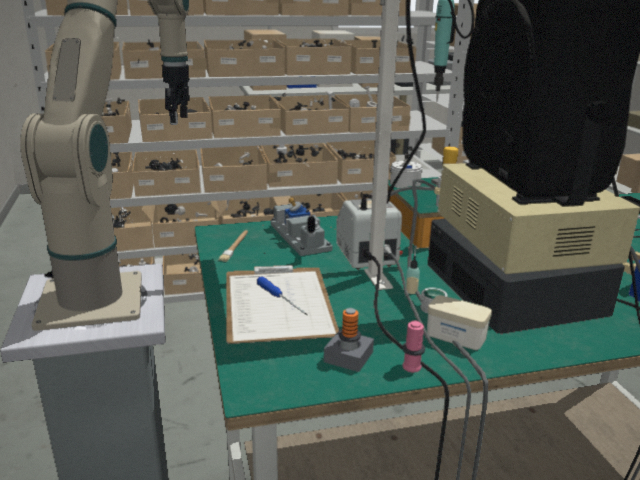

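View pics/wrist0.png

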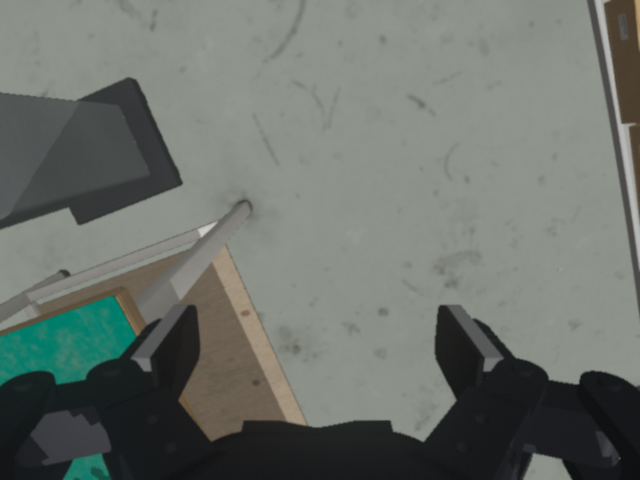

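Run:
```python
from h import *
a=np.load('scene0.npz',allow_pickle=True)['im'];b=np.load('side0.npz',allow_pickle=True)['im']
c=cv2.resize(a[190:275,180:290],None,fx=5,fy=5,interpolation=2);cv2.imwrite('pics/c1.png',c)
c=cv2.resize(b[190:270,260:345],None,fx=6,fy=6,interpolation=2);cv2.imwrite('pics/c2.png',c)
c=np.hstack([cv2.resize(a[270:360,395:495],(500,450)),cv2.resize(b[300:390,315:375],(300,450))]);cv2.imwrite('pics/c3.png',c)
```

```text
(no output)
```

View pics/c1.png

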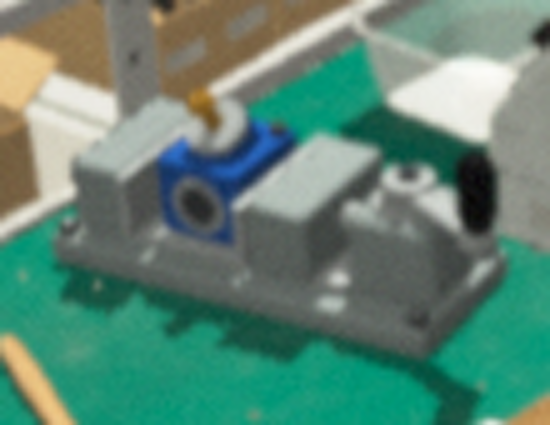

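View pics/c2.png

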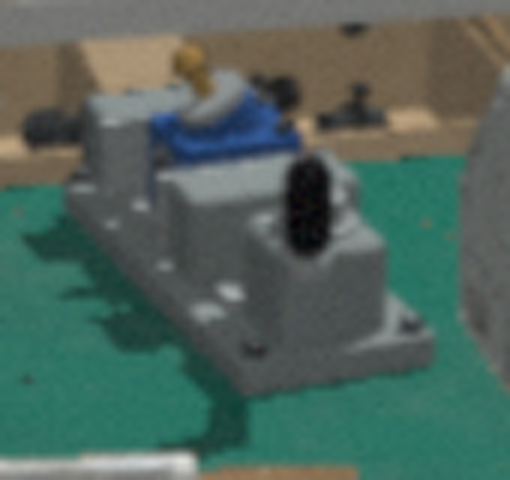

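View pics/c3.png

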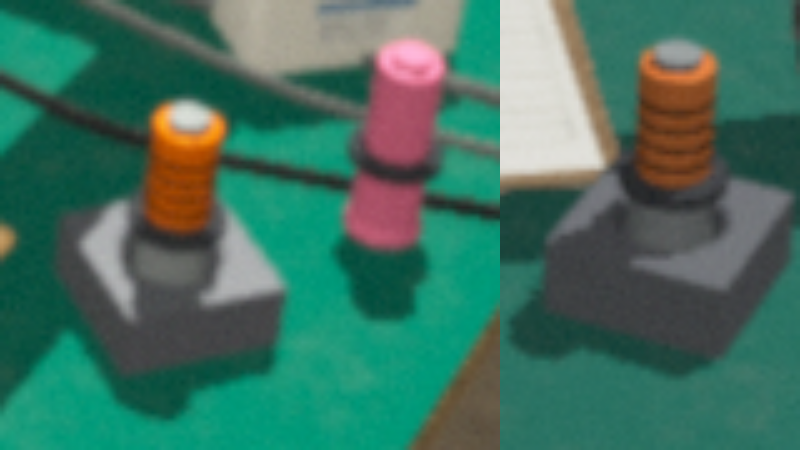

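```bash
cat >> h.py <<'E'
def tri(obs):
    A=np.zeros((3,3));b=np.zeros(3);rs=[]
    for P,u,v in obs:
        o,d=ray(P,u,v);d=d/np.linalg.norm(d);M=np.eye(3)-np.outer(d,d);A+=M;b+=M@o;rs.append((o,M))
    x=np.linalg.solve(A,b);return x,[round(float(np.linalg.norm(M@(x-o))),1) for o,M in rs]
E
python3 - <<'E'
from h import *
Z={n:np.load(n+'0.npz',allow_pickle=True) for n in ['scene','side']}
PS=Z['scene']['P'].item();PD=Z['side']['P'].item()
def t(n,a,b): print(n,*[np.round(x,1) for x in tri([(PS,*a),(PD,*b)])])
t('knob',(275.4,228.4),(311.5,224.2))
t('nippletip',(220.4,210),(291.2,199.2))
t('couptop',(433,293.4),(350.6,310.6))
for n,a,b in [('basecornerNear',(425/5+180,350/5+190),(250/6+260,390/6+190))]: t(n,a,b)
print('axis post top', plane(PS,408/5+180,175/5+190,75))
# base corners z? 
for p in [(62,258),(428,352),(505,262)]: print(p,plane(PS,p[0]/5+180,p[1]/5+190,0))
for p in [(250,390),(432,352),(70,205)]: print(p,plane(PD,p[0]/6+260,p[1]/6+190,0))
# moving jaw top edge, z=62.5
for p in [(240,208),(310,222),(382,155),(318,132)]: print('mj',plane(PS,p[0]/5+180,p[1]/5+190,62.5))
for p in [(75,165),(120,180),(200,128),(155,97)]: print('fj',plane(PS,p[0]/5+180,p[1]/5+190,62))
# stand corners z=30
for p in [(120,310),(283,293),(235,205),(60,220)]: print('st',plane(PS,p[0]/5+395,p[1]/5+270,30))
E
```

```text
knob [512.3 106.4  90.2] [0.4 0.4]
nippletip [495.7 271.1  97.1] [0.6 0.6]
couptop [ 482.4 -322.6   97. ] [0.6 0.6]
basecornerNear [493.6 129.3  -0.6] [0.1 0.1]
axis post top [525.10034611 161.54392746  75.        ]
(62, 258) [451.22000304 341.40121396   0.        ]
(428, 352) [492.57054    126.42081787   0.        ]
(505, 262) [581.99907987 148.08879717   0.        ]
(250, 390) [4.93216174e+02 1.27766321e+02 1.13686838e-13]
(432, 352) [577.96697327 149.23339794   0.        ]
(70, 205) [454.8284479  344.67501566   0.        ]
mj [467.99811284 223.26558478  62.5       ]
mj [477.78652698 185.63665553  62.5       ]
mj [549.69816189 200.39127197  62.5       ]
mj [549.17212851 243.62360413  62.5       ]
fj [452.12899756 322.7182122   62.        ]
fj [454.31945688 292.85069079  62.        ]
fj [517.57246304 297.67991731  62.        ]
fj [528.85390656 341.23222727  62.        ]
st [ 433.27212452 -322.78190973   30.        ]
st [ 480.48525057 -372.89107514   30.        ]
st [ 522.0118012  -333.03982074   30.        ]
st [ 470.71186428 -276.4774203    30.        ]
```

Run:
```python
from h import *
H={}
for n in ['scene','side']:
    z=np.load(n+'0.npz',allow_pickle=True);P=z['P'].item();D=z['D']
    K=np.array([[P['fx'],0,P['cx']],[0,P['fy'],P['cy']],[0,0,1]])
    v,u=np.mgrid[0:480,0:640]
    q=cv2.undistortPoints(np.stack([u,v],-1).reshape(-1,1,2).astype(float),K,P['dist_coeffs'])[:,0]
    d=np.c_[q[:,0],-q[:,1],-np.ones(len(q))]@rotm(P['rotation']).T
    X=P['position']+d*D.reshape(-1,1);X=X[D.ravel()>0]
    for p in X:
        if 200<p[0]<800 and -450<p[1]<700 and p[2]<900:
            k=(int(p[0]//40),int(p[1]//40));H[k]=max(H.get(k,-999),p[2])
print('y\\x',*[f'{i*40:5d}' for i in range(5,20)])
for j in range(16,-12,-1): print(f'{j*40:5d}',*[f'{H[(i,j)]:5.0f}' if (i,j) in H else '    .' for i in range(5,20)])
```

```text
y\x   200   240   280   320   360   400   440   480   520   560   600   640   680   720   760
  640   332   345  -920     .     .     .     .     .     .     .     .     .     .     .  -915
  600   544   575  -916     .  -932  -936     .     .  -934  -933     .  -934  -934  -932  -918
  560   569   577  -918  -924  -919  -922     .  -918  -919  -921  -920  -919  -920  -918  -918
  520   578   578  -924  -922  -912     .     .  -921  -920  -917  -919  -920  -916  -911  -916
  480  -921  -921  -918  -925  -919     .     .     .     .     .     .     .     .     .  -907
  440  -920  -919  -918  -922  -923     .     .     .     .     .     .     .     .     .  -920
  400  -922  -920  -922  -916  -918     .     .     .     .     .     .     .     .     .  -917
  360  -918     1     1     1     3     5     3     3     .     0     3     3     3     3   102
  320     .     2     4     3     4     3    64    65    64     1     3    62    59    60   162
  280     .     2     4     8    13     4    66    85    68     3     5    59    59    60   157
  240     .     4     5    13    11     3    7
[... 981 characters left out ...]
  23    59    74     5   593
 -200     2     8     9    10     8    19     8     6     4    11     4    39    39    37   600
 -240     4     8     9     9     9     9     8     6     3    11     5    30    40    38   603
 -280     5     5     5     8     8     8    32     4     4    11     4    69    70  -691   586
 -320     3     5     6     5     5    34   101   101    31    13    13    71    70    70   518
 -360     3     6     6     5     4    37   103   102    31    47     8    67    72    71   253
 -400     3     5     5     5     6     5    34    34     5    97    43    11    64    67     6
 -440     4     5     6     5     4     5     5     6     6    42    14    13    15     6     6
```

```bash
cat >> h.py <<'E'
def go(x,y,z,yaw=None):
    s=ctrl.read_state();R=rotm(s['tool_rot']);d=np.array([x,y,z])-s['eef_pos']
    t=0
    if yaw is not None:
        t=-((yaw-s['tool_rot'][2]+np.pi)%(2*np.pi)-np.pi)
    print('t',round(s['clock'],2),'pos',np.round(s['eef_pos'],1),'rot',np.round(s['tool_rot'],3),'F',np.round(s['force'],1),'w',round(s['width'],1),'q7',round(s['qpos'][6],2))
    print('SLIDE',np.round(R.T@d,1),'turn',round(t,3))
E
python3 -c "
from h import *
go(500,190,260,3.34)"
```

```text
t 0.15 pos [225.7 609.1 230.6] rot [-3.14   0.     2.787] F [-0.2  0.5  0.6] w 85.3 q7 -0.02
SLIDE [-402.9 -297.7  -28.9] turn -0.553
```

Call:
{"api": "play_rows", "payload": {
  "slide": [
    [-50,-37,-10],
    [-100,-74,-20],
    [-150,-111,-29],
    [-200,-148,-29],
    [-250,-185,-29]
  ],
  "turn": [-0.15,-0.3,-0.45,-0.553,-0.553],
  "fingers": [1,1,1,1,1]
}}

```text
clock: 0.78
eef_pos: [396.3, 347.7, 260.0]
tool_rot: [-3.141, -0.0, -2.943]
force: [1.0, 1.1, 0.1]
width: 85.8
```

```bash
python3 -c "
from h import *
go(500,190,260,3.34)"
```

```text
t 0.78 pos [396.3 347.7 260. ] rot [-3.141 -0.    -2.943] F [1.  1.1 0.1] w 85.8 q7 0.94
SLIDE [-7.05e+01 -1.75e+02  1.00e-01] turn 0.001
```

Call:
{"api": "play_rows", "payload": {
  "slide": [
    [-24,-58,0],
    [-48,-117,0],
    [-70,-175,0],
    [-70,-175,0]
  ],
  "turn": [0,0,0,0],
  "fingers": [1,1,1,1]
}}

```text
clock: 1.27
eef_pos: [502.2, 183.7, 259.9]
tool_rot: [-3.137, -0.0, -2.953]
force: [-0.3, -0.1, -0.2]
width: 85.7
```

Run:
```python
from h import *
P=vision.camera_params('wrist');s=ctrl.read_state(); im,D=vision.get_image('wrist')
cv2.imwrite('pics/w1.png',im); np.savez('w1.npz',im=im,D=D,P=P); print(P['position'],P['rotation'],s['eef_pos'],s['tool_rot'])
```

```text
[434.10348804 172.0039649  401.85375427] [-0.27571785  0.00524095  1.76022508] [502.18028027 183.69620491 259.88892099] [-3.13723686e+00 -3.85877437e-06 -2.95273499e+00]
```

View pics/w1.png

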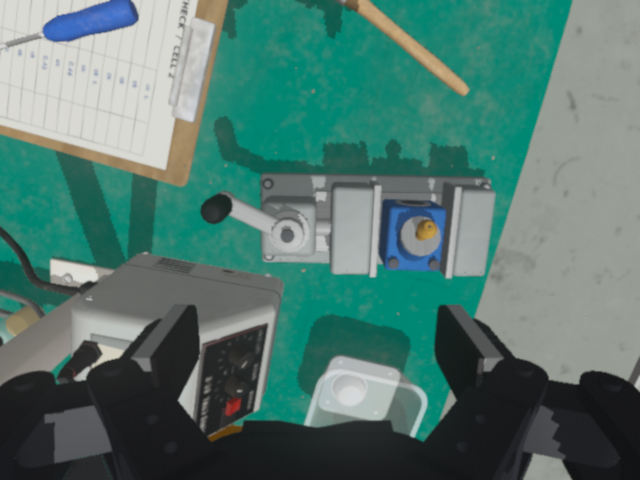

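Run:
```python
from h import *
im=np.load('w1.npz',allow_pickle=True)['im']
c=cv2.resize(im[160:290,190:350],None,fx=5,fy=5,interpolation=2)[:600];cv2.imwrite('pics/w1a.png',c)
c=cv2.resize(im[165:285,325:505],None,fx=4.4,fy=4.4,interpolation=2);cv2.imwrite('pics/w1b.png',c)
```

```text
(no output)
```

View pics/w1a.png

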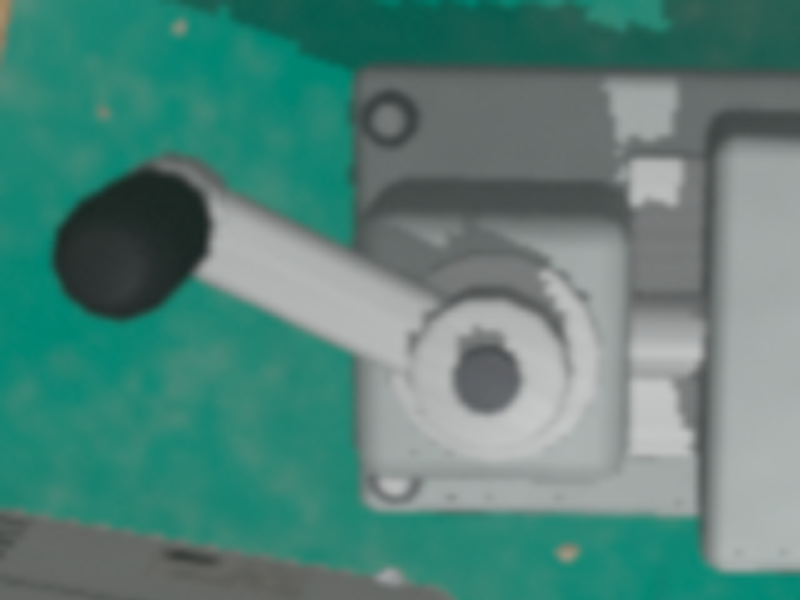

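View pics/w1b.png

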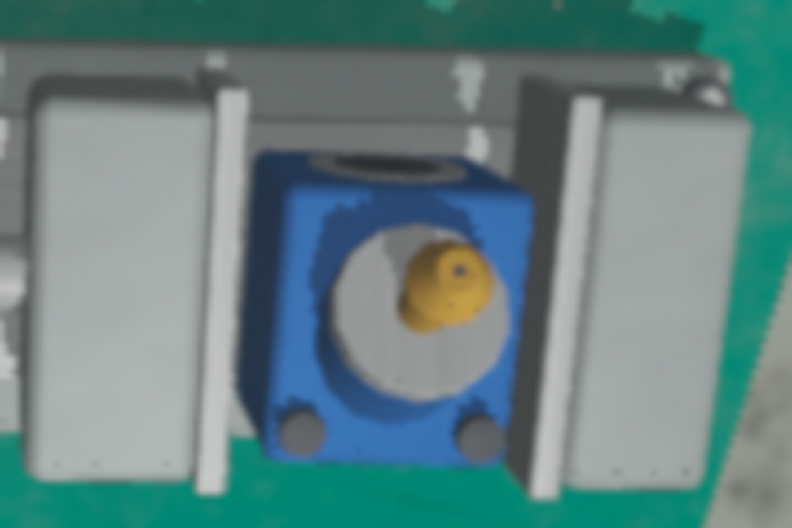

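Run:
```python
from h import *
z=np.load('w1.npz',allow_pickle=True);P=z['P'].item();D=z['D']
a=lambda x,y:(190+x/5,160+y/5); b=lambda x,y:(325+x/4.4,165+y/4.4)
def q(n,p,zz):
    X=plane(P,*p,zz);u,v=map(round,p);print(n,np.round(X,1),'dep',np.round(dep(P,*p,D[v,u]),1));return X
q('knobtop',a(112,262),113);q('knobfoot',a(165,185),73);q('hub',a(487,378),88)
m1=q('mj',b(245,92),62.5);m2=q('mj',b(225,492),62.5)
f1=q('fj',b(575,97),62);f2=q('fj',b(530,497),62)
for A,B in((m1,m2),(f1,f2)):
    d=B-A;print('yaw',np.arctan2(d[1],d[0]),np.linalg.norm(d),(A+B)/2)
q('tip',b(459,270),97)
q('b1',b(286,187),66);q('b2',b(533,193),66);q('b3',b(510,465),66);q('b4',b(270,462),66)
k=[q('c',p,12) for p in [a(360,70),a(362,510),b(728,58)]]
d=k[2]-k[0];print('basedir',np.arctan2(-d[0],d[1]))
```

```text
knobtop [507.3 105.9 113. ] dep [507.6 105.6 111.8]
knobfoot [502.8 103.9  73. ] dep [498.8 107.9  92.4]
hub [521.3 162.7  88. ] dep [523.9 162.4  78.6]
mj [470.2 232.4  62.5] dep [475.3 240.9  14.5]
mj [551.2 247.3  62.5] dep [ 5.728e+02  2.613e+02 -3.000e-01]
fj [458.8 295.8  62. ] dep [459.  296.8  59.3]
fj [540.5 309.8  62. ] dep [559.9 335.    0. ]
yaw 0.18253016572635114 82.34938043972627 [510.6872871  239.85667401  62.5       ]
yaw 0.17027813137394485 82.88822850277113 [499.67389032 302.81947416  62.        ]
tip [490.2 271.2  97. ] dep [489.1 269.2 102.9]
b1 [486.3 243.8  66. ] dep [486.7 244.3  63.6]
b2 [478.2 291.4  66. ] dep [481.5 300.3  41. ]
b3 [533.3 302.3  66. ] dep [539.3 310.1  45.9]
b4 [541.9 254.   66. ] dep [563.5 270.4  -1.1]
c [486.1 125.7  12. ] dep [485.5 126.2  16.2]
c [575.  139.8  12. ] dep [ 5.795e+02  1.388e+02 -5.000e-01]
c [447.4 345.3  12. ] dep [447.8 351.   -0.7]
basedir 0.17419552701182694
```

```bash
python3 -c "
from h import *
go(510,105,150,-2.966);go(510,105,80,-2.966)"
```

```text
t 1.32 pos [500.7 186.8 259.9] rot [-3.139e+00 -1.000e-03 -2.949e+00] F [0.  0.3 0.7] w 85.6 q7 1.32
SLIDE [  6.5 -81.8 110. ] turn 0.017
t 1.32 pos [500.7 186.8 259.9] rot [-3.139e+00 -1.000e-03 -2.949e+00] F [0.  0.3 0.7] w 85.6 q7 1.32
SLIDE [  6.5 -81.7 180. ] turn 0.017
```

Call:
{"api": "play_rows", "payload": {
  "slide": [
    [3,-41,30],
    [6.5,-82,70],
    [6.5,-82,110],
    [6.5,-82,110],
    [6.5,-82,110]
  ],
  "turn": [0.017,0.017,0.017,0.017,0.017],
  "fingers": [0.7,0.7,0.7,0.7,0.7]
}}

```text
clock: 1.95
eef_pos: [510.5, 106.9, 151.1]
tool_rot: [-3.14, 0.001, -2.963]
force: [-0.8, 0.1, 0.2]
width: 59.8
```

Run:
```python
from h import *
P=vision.camera_params('wrist'); im,D=vision.get_image('wrist')
cv2.imwrite('pics/w2.png',im); np.savez('w2.npz',im=im,D=D,P=P)
go(510,105,80,-2.966)
```

```text
t 2.0 pos [510.9 106.7 151.6] rot [-3.140e+00  2.000e-03 -2.963e+00] F [ 0.4 -0.   0.5] w 60.0 q7 1.44
SLIDE [ 1.4 -1.4 71.6] turn 0.003
```

View pics/w2.png

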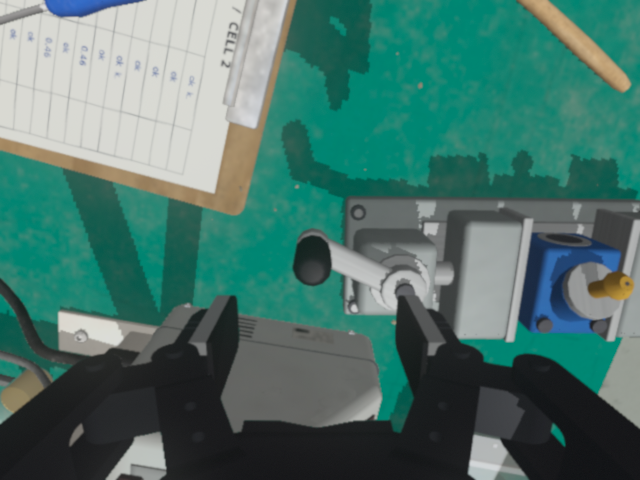

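Run:
```python
from h import *
z=np.load('w2.npz',allow_pickle=True);P=z['P'].item();D=z['D']
print(plane(P,312,266,113),dep(P,312,266,D[266,312]),plane(P,313,236,73))
X=plane(P,312,266,113);go(X[0]+1,X[1],79,-2.966)
```

```text
[504.94900674 104.03815898 113.        ] [505.12896868 104.06298084 112.48331983] [500.96450042 103.3537771   73.        ]
t 2.0 pos [510.9 106.7 151.6] rot [-3.140e+00  2.000e-03 -2.963e+00] F [ 0.4 -0.   0.5] w 60.0 q7 1.44
SLIDE [ 5.5 -1.7 72.6] turn 0.003
```

Call:
{"api": "play_rows", "payload": {
  "slide": [
    [4,-2,45],
    [4,-2,72.5],
    [4,-2,72.5],
    [4,-2,72.5]
  ],
  "turn": [0,0,0,0],
  "fingers": [0.7,0.7,0.3,0]
}}

```text
clock: 2.5
eef_pos: [508.8, 104.8, 80.7]
tool_rot: [-3.141, 0.005, -2.963]
force: [-0.6, -0.5, 0.5]
width: 23.9
```

Call:
{"api": "play_rows", "payload": {
  "slide": [
    [0,0,0],
    [0,0,0],
    [0,0,0]
  ],
  "turn": [0,0,0],
  "fingers": [0,0,0]
}}

```text
clock: 2.88
eef_pos: [508.9, 104.4, 81.2]
tool_rot: [-3.14, 0.005, -2.963]
force: [-0.5, -2.0, -0.6]
width: 17.8
```

Run:
```python
from h import *
go(510,105,80,-2.966)
P=vision.camera_params('wrist'); im,D=vision.get_image('wrist')
cv2.imwrite('pics/w3.png',im[150:]);
```

```text
t 2.88 pos [508.9 104.4  81.2] rot [-3.14   0.005 -2.963] F [-0.5 -2.  -0.6] w 17.8 q7 1.44
SLIDE [-1.2  0.4  1.3] turn 0.003
```

View pics/w3.png

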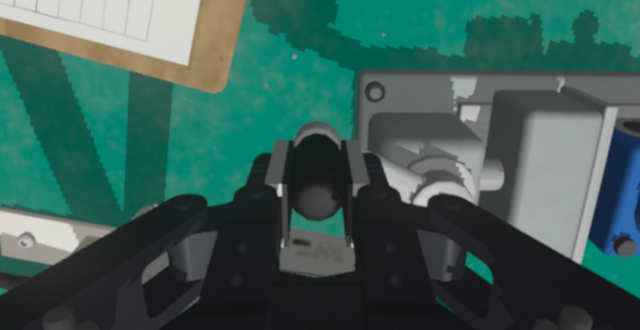

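Call:
{"api": "play_rows", "payload": {
  "slide": [
    [10.3,6.1,0],
    [19.3,14,0],
    [26.4,23.6,0],
    [31.5,34.5,0],
    [34.4,46.1,0]
  ],
  "turn": [0,0,0,0,0],
  "fingers": [0,0,0,0,0]
}}

```text
clock: 3.55
eef_pos: [468.2, 145.0, 81.3]
tool_rot: [-3.141, 0.009, -2.963]
force: [7.6, -2.0, -6.9]
width: 17.7
```

```bash
cat >> h.py <<'E'
def crank():
    s=ctrl.read_state();R=rotm(s['tool_rot']);A=np.array([523.5,162.3]);k=s['eef_pos'][:2]-A
    v=np.array([np.cos(.176),np.sin(.176)]);w=np.array([-v[1],v[0]])
    a=np.arctan2(-k@v,-k@w); t=np.array([k[1],-k[0]])/np.linalg.norm(k)
    print('crank',round(a-.43,3),'r',round(np.linalg.norm(k),1),'Ftan',round(-s['force'][:2]@t,1),'Frad',round(s['force'][:2]@k/np.linalg.norm(k),1),'F',np.round(s['force'],1),'w',s['width'],'clk',s['clock'],'z',s['eef_pos'][2])
    return a
def nxt(a,cmds):
    s=ctrl.read_state();R=rotm(s['tool_rot']);A=np.array([523.5,162.3])
    v=np.array([np.cos(.176),np.sin(.176)]);w=np.array([-v[1],v[0]])
    for c in cmds:
        g=c+.43; p=A+60*(-np.sin(g)*v-np.cos(g)*w)
        print(c,np.round(R.T@(np.array([*p,80.5])-s['eef_pos']),1))
E
python3 -c "
from h import *
a=crank();nxt(a,[1.1,1.2,1.3,1.4,1.5,1.6,1.7,1.8,1.9])"
```

```text
crank 1.014 r 58.0 Ftan 4.1 Frad -6.7 F [ 7.6 -2.  -6.9] w 17.691878735829 clk 3.55 z 81.315283481961
1.1 [2.4 4.9 0.8]
1.2 [ 2.4 10.9  0.8]
1.3 [ 1.7 16.9  0.8]
1.4 [ 0.4 22.7  0.8]
1.5 [-1.4 28.4  0.8]
1.6 [-3.8 33.9  0.8]
1.7 [-6.8 39.2  0.8]
1.8 [-10.2  44.1   0.9]
1.9 [-14.1  48.6   0.9]
```

```bash
sed -i 's/523.5,162.3/525.6,162.0/; s/\.43/.455/' h.py; sed -i 's/523.5,162.3/525.6,162.0/;s/c+\.43/c+.455/' h.py; grep -n 'A=np' h.py
python3 -c "
from h import *
a=crank();nxt(a,[1.1,1.2,1.3,1.4,1.5,1.6,1.7,1.8,1.9])"
```

```text
16:    A=np.zeros((3,3));b=np.zeros(3);rs=[]
28:    s=ctrl.read_state();R=rotm(s['tool_rot']);A=np.array([525.6,162.0]);k=s['eef_pos'][:2]-A
34:    s=ctrl.read_state();R=rotm(s['tool_rot']);A=np.array([525.6,162.0])
crank 1.004 r 59.9 Ftan 4.0 Frad -6.7 F [ 7.6 -2.  -6.9] w 17.691878735829 clk 3.55 z 81.315283481961
1.1 [0.5 5.7 0.8]
1.2 [ 0.2 11.7  0.8]
1.3 [-0.6 17.7  0.8]
1.4 [-2.  23.5  0.8]
1.5 [-4.  29.2  0.8]
1.6 [-6.5 34.6  0.8]
1.7 [-9.6 39.8  0.9]
1.8 [-13.2  44.6   0.9]
1.9 [-17.2  49.    0.9]
```

Call:
{"api": "play_rows", "payload": {
  "slide": [
    [-0.1,9,0.4],
    [-0.9,17.7,0.4],
    [-2.5,23.5,0.4],
    [-4.5,29.2,0.4],
    [-7,34.6,0.4]
  ],
  "turn": [0,0,0,0,0],
  "fingers": [0,0,0,0,0]
}}

```text
clock: 4.18
eef_pos: [468.7, 180.2, 81.1]
tool_rot: [-3.14, 0.008, -2.963]
force: [1.1, -4.7, 5.1]
width: 18.0
```

```bash
python3 -c "
from h import *
a=crank();nxt(a,[1.6,1.65,1.7,1.75,1.8,1.85,1.9,2,2.1])"
```

```text
crank 1.601 r 59.8 Ftan 4.2 Frad -2.4 F [ 1.1 -4.7  5.1] w 17.996639389817332 clk 4.175 z 81.05933994649862
1.6 [0.2 0.1 0.6]
1.65 [-1.2  2.7  0.6]
1.7 [-2.8  5.2  0.6]
1.75 [-4.6  7.7  0.6]
1.8 [-6.4 10.   0.6]
1.85 [-8.4 12.3  0.6]
1.9 [-10.4  14.5   0.6]
2 [-14.9  18.5   0.7]
2.1 [-19.7  22.    0.7]
```

Call:
{"api": "play_rows", "payload": {
  "slide": [
    [-1.6,2.7,0],
    [-3.2,5.2,0],
    [-5,7.7,0],
    [-7,10,0],
    [-7,10,0]
  ],
  "turn": [0,0,0,0,0],
  "fingers": [0,0,0,0,0]
}}

```text
clock: 4.8
eef_pos: [471.3, 187.2, 80.9]
tool_rot: [-3.136, 0.001, -2.965]
force: [-2.0, -11.0, 9.5]
width: 18.1
```

```bash
python3 -c "
from h import *
a=crank();nxt(a,[1.75,1.8,1.85,1.9,2,2.1])"
```

```text
crank 1.726 r 59.9 Ftan 10.8 Frad -2.8 F [ -2.  -11.    9.5] w 18.061471411919882 clk 4.8 z 80.91186502661091
1.75 [-0.7  1.3  0.4]
1.8 [-2.6  3.6  0.4]
1.85 [-4.5  5.9  0.4]
1.9 [-6.6  8.1  0.4]
2 [-11.   12.1   0.4]
2.1 [-15.9  15.7   0.3]
```

Call:
{"api": "play_rows", "payload": {
  "slide": [
    [-2.5,3.5,-0.5],
    [-4.5,6,-0.5],
    [-5.5,7,-0.5],
    [-5.5,7,-0.5]
  ],
  "turn": [0,0,0,0],
  "fingers": [0,0,0,0]
}}

```text
clock: 5.3
eef_pos: [471.4, 187.7, 80.8]
tool_rot: [-3.127, -0.01, -2.969]
force: [-4.4, -16.6, 11.4]
width: 18.1
```

```bash
python3 -c "
from h import *
a=crank();nxt(a,[1.75,1.8,1.85,1.9,2,2.1])"
```

```text
crank 1.735 r 59.9 Ftan 16.9 Frad -3.1 F [ -4.4 -16.6  11.4] w 18.091828106654685 clk 5.3 z 80.83830299882385
1.75 [-0.5  0.8  0.3]
1.8 [-2.3  3.2  0.3]
1.85 [-4.3  5.4  0.2]
1.9 [-6.3  7.6  0.2]
2 [-10.7  11.7   0.1]
2.1 [-15.6  15.3  -0. ]
```

Call:
{"api": "play_rows", "payload": {
  "slide": [
    [0,0,0],
    [0,0,0],
    [0,0,-10],
    [0,0,-60],
    [0,0,-110]
  ],
  "turn": [0,0,0,0,0],
  "fingers": [0.3,0.6,0.7,0.7,0.7]
}}

```text
clock: 5.92
eef_pos: [471.9, 190.5, 192.4]
tool_rot: [-3.128, -0.01, -2.968]
force: [0.3, 0.7, -0.2]
width: 59.8
```

Run:
```python
from h import *
P=vision.camera_params('wrist'); im,D=vision.get_image('wrist')
cv2.imwrite('pics/w4.png',im); np.savez('w4.npz',im=im,D=D,P=P)
go(470,265,200,-2.966)
print(P)
```

```text
t 5.97 pos [475.6 192.1 198.6] rot [-3.131e+00  1.000e-03 -2.968e+00] F [0.7 0.  4. ] w 59.5 q7 1.29
SLIDE [-7.1 72.7 -2.1] turn -0.002
{'fx': 399.68420867711853, 'fy': 399.68420867711853, 'cx': 316.8240814748069, 'cy': 241.5082643133988, 'dist_coeffs': array([-0.04744477,  0.        ,  0.        ,  0.        ,  0.        ]), 'position': array([404.8455467 , 181.36036598, 335.06651585]), 'rotation': array([-0.26578103,  0.01446669,  1.74517608])}
```

View pics/w4.png

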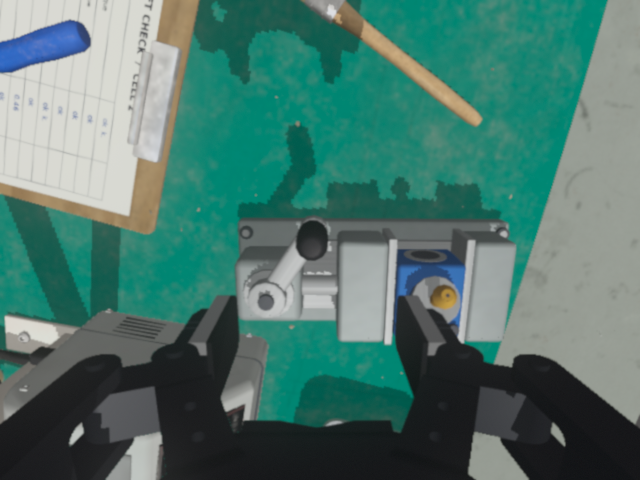

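Call:
{"api": "play_rows", "payload": {
  "slide": [
    [20,40,0],
    [20,75,0],
    [20,75,0],
    [20,75,0]
  ],
  "turn": [0,0,0,0],
  "fingers": [1,1,1,1]
}}

```text
clock: 6.48
eef_pos: [442.9, 262.5, 198.0]
tool_rot: [-3.131, 0.001, -2.968]
force: [-0.6, -0.3, -0.1]
width: 85.2
```

Run:
```python
from h import *
P=vision.camera_params('wrist'); im,D=vision.get_image('wrist')
print(ctrl.read_state()['qd'].round(3))
cv2.imwrite('pics/w5.png',cv2.resize(im[150:350,220:430],None,fx=3,fy=3,interpolation=2)); np.savez('w5.npz',im=im,D=D,P=P)
```

```text
[ 0.011  0.     0.007  0.002 -0.    -0.001 -0.   ]
```

View pics/w5.png

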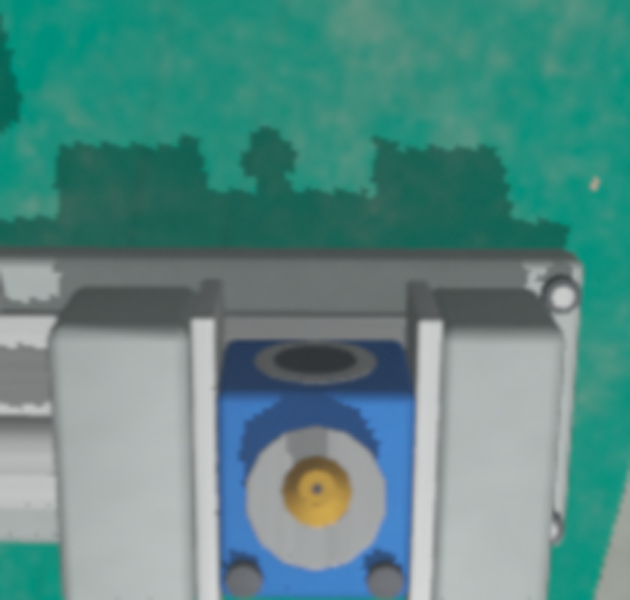

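Run:
```python
from h import *
z=np.load('w5.npz',allow_pickle=True);P=z['P'].item();D=z['D']
z1=np.load('w1.npz',allow_pickle=True);P1=z1['P'].item()
PS=np.load('scene0.npz',allow_pickle=True)['P'].item();PD=np.load('side0.npz',allow_pickle=True)['P'].item()
print(P['position'],P['rotation'])
c=lambda x,y:(220+x/3,150+y/3)
for n,p in [('tip',c(316,489)),('seatL',c(262,510)),('seatR',c(370,510)),('seatB',c(316,550))]:
    print(n,np.round(dep(P,*p,D[round(p[1]),round(p[0])]),1))
print('tip@97',plane(P,*c(316,489),97),'seat ctr', plane(P,*c(316,498),75.5))
for n,p in [('bL',c(220,393)),('bR',c(412,393))]: print(n,plane(P,*p,66))
# current block tip: scene/side tri
for n in ['scene','side']:
    im,DD=vision.get_image(n);np.savez(n+'1.npz',im=im,D=DD);
a=np.load('scene1.npz')['im'];b=np.load('side1.npz')['im']
cv2.imwrite('pics/c4.png',np.hstack([cv2.resize(a[195:245,200:250],(400,400),interpolation=2),cv2.resize(b[190:240,270:320],(400,400),interpolation=2)]))
```

```text
[374.294005   252.70253233 339.87892747] [-0.27694453  0.01160321  1.74551871]
tip [487.6 275.5 103.3]
seatL [504.4 265.8  84.1]
seatR [500.3 291.   83.1]
seatB [510.9 279.9  86.9]
tip@97 [490.55658982 276.1234314   97.        ] seat ctr [503.20661422 278.62798881  75.5       ]
bL [484.24736492 251.37396179  66.        ]
bR [475.88748998 297.55567896  66.        ]
```

View pics/c4.png

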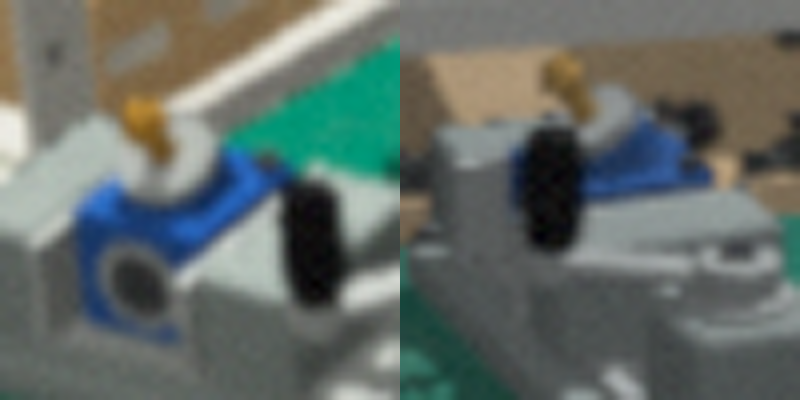

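Run:
```python
from h import *
z=np.load('w5.npz',allow_pickle=True);P=z['P'].item();D=z['D']
PS=np.load('scene0.npz',allow_pickle=True)['P'].item();PD=np.load('side0.npz',allow_pickle=True)['P'].item()
c=lambda x,y:(220+x/3,150+y/3)
print(D[308:324:2,316:336:3].round(0))
tip=c(316,489)
for s in [(217.9,208.5),(218.1,209.3)]:
  for d in [(290.2,198.5),(290,199.5)]:
    print(tri([(P,*tip),(PS,*s),(PD,*d)]),tri([(P,*tip),(PD,*d)]),tri([(P,*tip),(PS,*s)]))
# seat plane fit from depth
pts=[]
for y in range(440,565,6):
  for x in range(250,384,6):
    u,v=c(x,y); r=np.hypot(x-316,y-498)
    if 42<r<60: 
        pts.append(dep(P,u,v,D[round(v),round(u)]))
pts=np.array(pts)
m=np.median(pts,0);
for _ in range(5):
    cen=pts.mean(0);U,S,V=np.linalg.svd(pts-cen);n=V[2]*np.sign(V[2][2]);r=(pts-cen)@n;k=abs(r)<2.5*np.std(r)+.3;pts=pts[k]
print(len(pts),cen,n,np.degrees(np.arccos(n[2])),np.std(r))
yv=np.array([-.175,.985]);print('n in vise', n[:2]@[.985,.175],n[:2]@yv)
```

```text
[[264. 261. 261. 260. 260. 262. 265.]
 [263. 261. 259. 260. 260. 261. 264.]
 [  0. 261. 260. 259. 260. 259. 262.]
 [263. 261. 260. 259. 261. 260. 262.]
 [262. 261. 259. 258. 258. 259. 262.]
 [263. 262. 260. 259. 258. 262. 262.]
 [264. 261.   0. 258. 259. 261. 264.]
 [283. 262. 262. 260. 262. 262. 282.]]
(array([492.45937319, 276.17600633,  98.67989501]), [2.4, 1.8, 1.8]) (array([492.53115887, 276.13443631,  97.2053216 ]), [1.9, 1.9]) (array([489.61719742, 275.04486652, 101.58677825]), [1.3, 1.3])
(array([492.68642869, 276.40961583,  97.1617891 ]), [2.0, 3.0, 2.1]) (array([492.79736602, 276.36428925,  94.68968847]), [1.0, 1.0]) (array([489.61719742, 275.04486652, 101.58677825]), [1.3, 1.3])
(array([492.5471646 , 276.08037301,  97.69998246]), [2.1, 0.6, 1.7]) (array([492.53115887, 276.13443631,  97.2053216 ]), [1.9, 1.9]) (array([490.70077665, 275.43153867,  98.82813285]), [1.1, 1.1])
(array([492.77656853, 276.31730942,  96.17811353]), [1.6, 1.8, 1.3]) (array([492.79736602, 276.36428925,  94.68968847]), [1.0, 1.0]) (array([490.70077665, 275.43153867,  98.82813285]), [1.1, 1.1])
158 [499.52854792 277.81457392  83.30429003] [ 0.77848748 -0.54115285  0.3179793 ] 71.45923444803176 8.497574104668615
n in vise 0.6721084218232796 -0.6692708635118708
```

Run:
```python
from h import *
z=np.load('w5.npz',allow_pickle=True);P=z['P'].item();D=z['D'];im=z['im']
c=lambda x,y:(220+x/3,150+y/3)
def reg(n,x0,x1,y0,y1):
    X=[]
    for y in range(y0,y1,3):
        for x in range(x0,x1,3):
            u,v=c(x,y);d=D[round(v),round(u)]
            if d>0:X.append(dep(P,round(u),round(v),d))
    X=np.array(X);print(n,np.median(X,0).round(1),X[:,2].std().round(1),len(X))
    return X
reg('movjaw',80,180,350,550);reg('fixjaw',450,550,350,550)
reg('blockfrontL',225,240,420,540);reg('blockR',392,408,420,540)
reg('seatB',280,350,535,562);reg('seatT?',262,285,450,480);reg('seatR',355,380,480,520);reg('seatL',255,275,480,520);reg('bench',200,500,50,120)
X=np.vstack([reg('',280,350,535,562),reg('',355,380,470,520),reg('',252,275,470,520)])
m=np.linalg.lstsq(np.c_[X[:,:2],np.ones(len(X))],X[:,2],rcond=None)[0]
r=X[:,2]-np.c_[X[:,:2],np.ones(len(X))]@m;k=abs(r)<3
m=np.linalg.lstsq(np.c_[X[k][:,:2],np.ones(k.sum())],X[k][:,2],rcond=None)[0];print(m,k.sum())
n=np.array([-m[0],-m[1],1]);n/=np.linalg.norm(n);print(n, 'lean -x',-n[:2]@[.985,.175],'y',n[:2]@[-.175,.985])
im3=cv2.cvtColor(im,cv2.COLOR_BGR2HSV)
# seat contour ellipse: non-blue, non jaw
g=((im3[...,1]<60)&(im3[...,2]>110)).astype(np.uint8); o=((im3[...,0]>8)&(im3[...,0]<32)&(im3[...,1]>110)).astype(np.uint8)
roi=np.zeros_like(g);roi[285:345,296:355]=1
gg=(g|o)*roi;n_,l,s,ce=cv2.connectedComponentsWithStats(gg);i=l[330,325];print(s[i],ce[i])
cn,_=cv2.findContours((l==i).astype(np.uint8),0,1);h=cv2.convexHull(max(cn,key=len));print(cv2.fitEllipse(h))
print('orange',cv2.connectedComponentsWithStats(o*roi)[2:])
```

```text
movjaw [505.1 231.5  62. ] 0.7 2264
fixjaw [488.8 323.1  61.5] 0.7 2268
blockfrontL [506.9 257.7  65.5] 0.7 200
blockR [499.  299.5  65.2] 0.7 239
seatB [509.9 279.2  87. ] 1.2 216
seatT? [495.3 266.4  77.5] 2.4 80
seatR [498.5 289.8  81.5] 1.5 126
seatL [502.7 266.   81.9] 1.5 98
bench [412.6 272.4  -0.7] 0.8 2391
 [509.9 279.2  87. ] 1.2 216
 [497.6 289.6  81.2] 1.8 153
 [501.9 265.5  81.3] 1.8 136
[ 5.57523826e-01  9.76571844e-02 -2.24553494e+02] 505
[-0.48519426 -0.08498777  0.8702664 ] lean -x 0.4927892006572295 y 0.001196044437111196
[ 302  292   46   48 1649] [324.68465737 315.52334748]
((324.74530029296875, 315.3526611328125), (46.50080871582031, 47.156219482421875), 169.6283416748047)
orange (array([[     0,      0,    640,    480, 306857],
       [   315,    303,     22,     22,    343]], dtype=int32), array([[319.49327863, 239.41665336],
       [325.51311953, 314.06413994]]))
```

Run:
```python
from h import *
z=np.load('w5.npz',allow_pickle=True);P=z['P'].item();D=z['D']
o,d=ray(P,324.75,315.45);m=np.array([.5575,.0977,-224.55])
t=(m[0]*o[0]+m[1]*o[1]+m[2]-o[2])/(d[2]-m[0]*d[0]-m[1]*d[1]);S=o+t*d
n=np.array([-.5*.985,-.5*.175,.866])
print('seat',S,'nipple org',S-6*n,'tip',S+25*n, 'meas tip',dep(P,325.5,313.5,259.0))
r=S[:2]-[507.5,258.5];print('local',r@[.985,.175],r@[-.175,.985])
print('grip home 64', S+64*n)
from cell import vision
Z=np.load('scene1.npz');
```

```text
seat [500.01570976 277.57109654  81.32745432] nipple org [502.97070976 278.09609654  76.13145432] tip [487.70320976 275.38359654 102.97745432] meas tip [487.78897336 275.66969724 103.47396977]
local -4.034583991306409 20.09478088654508
grip home 64 [468.49570976 271.97109654 136.75145432]
```

```bash
python3 -c "
from h import *
go(470,-310,200,2.46);go(455,0,220,3)"
```

```text
t 6.62 pos [443.3 261.5 197.8] rot [-3.131e+00  1.000e-03 -2.970e+00] F [ 0.1 -0.1 -0.5] w 85.6 q7 1.14
SLIDE [  71.4 -567.7    4. ] turn 0.853
t 6.62 pos [443.3 261.5 197.8] rot [-3.131e+00  1.000e-03 -2.970e+00] F [ 0.1 -0.1 -0.5] w 85.6 q7 1.14
SLIDE [  33.1 -259.9  -19.3] turn 0.313
```

Call:
{"api": "play_rows", "payload": {
  "slide": [
    [8,-60,-10],
    [16,-120,-20],
    [23,-180,-20],
    [31,-240,-20],
    [38,-300,-20]
  ],
  "turn": [0.1,0.25,0.4,0.55,0.7],
  "fingers": [1,1,1,1,1]
}}

```text
clock: 7.25
eef_pos: [456.8, -43.0, 221.4]
tool_rot: [-3.134, 0.008, 2.607]
force: [0.9, 0.9, 0.2]
width: 85.3
```

```bash
python3 -c "
from h import *
go(470,-310,200,2.46)"
```

```text
t 7.25 pos [456.8 -43.  221.4] rot [-3.134  0.008  2.607] F [0.9 0.9 0.2] w 85.3 q7 1.18
SLIDE [-147.2 -222.9   24.3] turn 0.147
```

Call:
{"api": "play_rows", "payload": {
  "slide": [
    [-34,-52,5],
    [-68,-103,12],
    [-102,-154,20],
    [-136,-205,24],
    [-147,-223,24]
  ],
  "turn": [0.1,0.147,0.147,0.147,0.147],
  "fingers": [1,1,1,1,1]
}}

```text
clock: 7.88
eef_pos: [468.0, -315.5, 200.1]
tool_rot: [-3.133, 0.011, 2.453]
force: [-0.8, 0.1, -0.1]
width: 85.5
```

Call:
{"api": "play_rows", "payload": {
  "slide": [
    [0,0,0]
  ],
  "turn": [0],
  "fingers": [1]
}}

```text
clock: 8.0
eef_pos: [467.1, -316.9, 199.8]
tool_rot: [-3.133, 0.01, 2.45]
force: [0.4, 0.5, -0.3]
width: 85.6
```

Run:
```python
from h import *
P=vision.camera_params('wrist'); im,D=vision.get_image('wrist')
cv2.imwrite('pics/w6.png',im); np.savez('w6.npz',im=im,D=D,P=P)
go(476,-325,150,2.46)
```

```text
t 8.05 pos [ 467.1 -315.8  199.8] rot [-3.133  0.01   2.451] F [-0.1 -0.4  0.1] w 85.5 q7 1.59
SLIDE [-12.2  -1.   50. ] turn -0.009
```

View pics/w6.png

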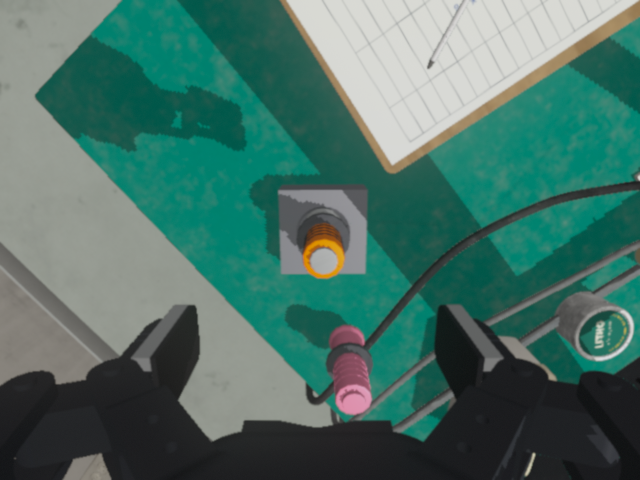

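Run:
```python
from h import *
z=np.load('w6.npz',allow_pickle=True);P=z['P'].item();D=z['D'];im=z['im']
cv2.imwrite('pics/w6a.png',cv2.resize(im[170:300,260:390],None,fx=4,fy=4,interpolation=2))
X=plane(P,323,262,100);print(X,dep(P,323,262,D[262,323]))
C=[plane(P,*p,30) for p in [(279,190),(366,189.5),(366,274),(281,275)]];print(np.round(C,1),np.mean(C,0),[np.linalg.norm(C[i]-C[i-1]).round(1) for i in range(4)])
print('edge dirs',[np.arctan2(*(C[i]-C[i-1])[[1,0]]).round(3) for i in range(4)])
```

```text
[ 479.74907771 -323.02869485  100.        ] [ 479.83743361 -323.09861247   99.67896324]
[[ 431.  -327.    30. ]
 [ 474.  -274.3   30. ]
 [ 529.9 -317.4   30. ]
 [ 485.7 -372.6   30. ]] [ 480.14112853 -322.81457455   30.        ] [np.float64(71.1), np.float64(68.1), np.float64(70.6), np.float64(70.7)]
edge dirs [np.float64(2.447), np.float64(0.887), np.float64(-0.657), np.float64(-2.247)]
```

View pics/w6a.png

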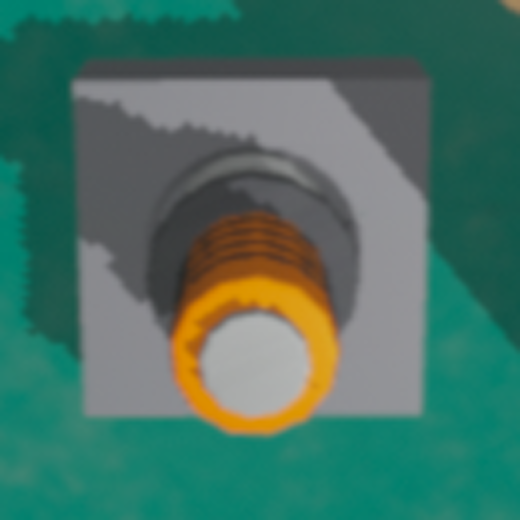

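```bash
python3 -c "
from h import *
go(479.8,-323,58,2.46)"
```

```text
t 8.05 pos [ 467.1 -315.8  199.8] rot [-3.133  0.01   2.451] F [-0.1 -0.4  0.1] w 85.5 q7 1.59
SLIDE [-13.    3.8 141.9] turn -0.009
```

Call:
{"api": "play_rows", "payload": {
  "slide": [
    [-13,3.8,30],
    [-13,3.8,80],
    [-13,3.8,115],
    [-13,3.8,142],
    [-13,3.8,142]
  ],
  "turn": [-0.009,-0.009,-0.009,-0.009,-0.009],
  "fingers": [1,1,1,1,1]
}}

```text
clock: 8.68
eef_pos: [479.0, -319.5, 56.4]
tool_rot: [-3.134, 0.004, 2.463]
force: [-0.4, -0.0, 0.0]
width: 85.6
```

Run:
```python
from h import *
go(479.8,-323,58,2.46)
P=vision.camera_params('wrist'); im,D=vision.get_image('wrist')
cv2.imwrite('pics/w7.png',im[150:]); np.savez('w7.npz',im=im,D=D,P=P)
```

```text
t 8.68 pos [ 479.  -319.5   56.4] rot [-3.134  0.004  2.463] F [-0.4 -0.   0. ] w 85.6 q7 1.65
SLIDE [-2.8 -2.3 -1.6] turn 0.003
```

View pics/w7.png

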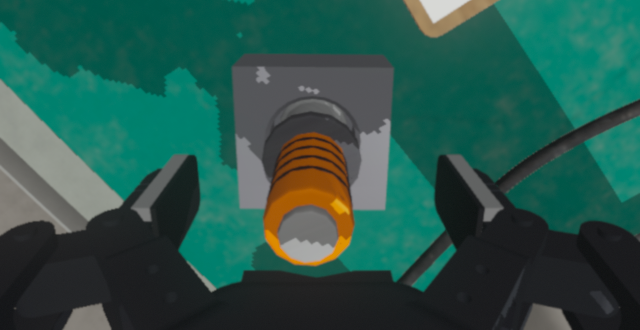

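Call:
{"api": "play_rows", "payload": {
  "slide": [
    [-2.8,-2.3,-1.6],
    [-2.8,-2.3,-1.6],
    [-2.8,-2.3,-1.6],
    [-2.8,-2.3,-1.6],
    [-2.8,-2.3,-1.6]
  ],
  "turn": [0,0,0,0,0],
  "fingers": [0.6,0.3,0,0,0]
}}

```text
clock: 9.35
eef_pos: [481.2, -324.3, 60.4]
tool_rot: [-3.134, 0.009, 2.462]
force: [0.1, 1.8, 4.5]
width: 26.3
```

Call:
{"api": "play_rows", "payload": {
  "slide": [
    [0,0,0],
    [0,0,0]
  ],
  "turn": [0,0],
  "fingers": [0,0]
}}

```text
clock: 9.6
eef_pos: [481.1, -324.2, 60.5]
tool_rot: [-3.134, 0.008, 2.462]
force: [0.6, 0.5, 0.4]
width: 26.5
```

Run:
```python
from h import *
go(479.8,-323,58,2.46)
P=vision.camera_params('wrist'); im,D=vision.get_image('wrist')
cv2.imwrite('pics/w8.png',im[150:]); np.savez('w8.npz',im=im,D=D,P=P)
```

```text
t 9.6 pos [ 481.1 -324.2   60.5] rot [-3.134  0.008  2.462] F [0.6 0.5 0.4] w 26.5 q7 1.65
SLIDE [1.8 0.2 2.4] turn 0.002
```

View pics/w8.png

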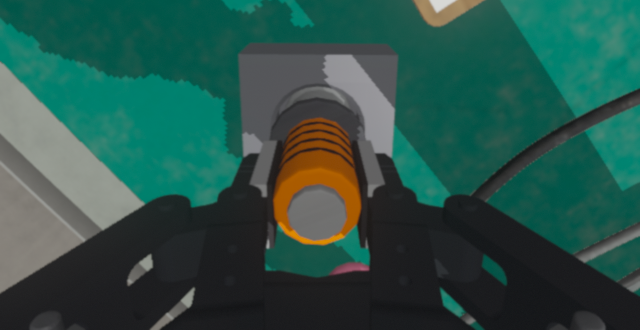

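Call:
{"api": "play_rows", "payload": {
  "slide": [
    [0,0,-25],
    [0,0,-62],
    [0,0,-62],
    [30,0,-62],
    [62,0,-62]
  ],
  "turn": [0,0,0,0,0],
  "fingers": [0,0,0,0,0]
}}

```text
clock: 10.28
eef_pos: [431.3, -283.6, 120.5]
tool_rot: [-3.134, 0.006, 2.462]
force: [-0.3, 0.2, -4.4]
width: 26.9
```

Run:
```python
from h import *
u=np.array([-.777,.629]);p=np.array([480.1,-322.8])+62*u
go(*p,64,2.46)
P=vision.camera_params('wrist'); im,D=vision.get_image('wrist')
cv2.imwrite('pics/w9.png',im[150:]); np.savez('w9.npz',im=im,D=D,P=P)
```

```text
t 10.28 pos [ 431.3 -283.6  120.5] rot [-3.134  0.006  2.462] F [-0.3  0.2 -4.4] w 26.9 q7 1.63
SLIDE [-0.3  0.7 56.5] turn 0.002
```

View pics/w9.png

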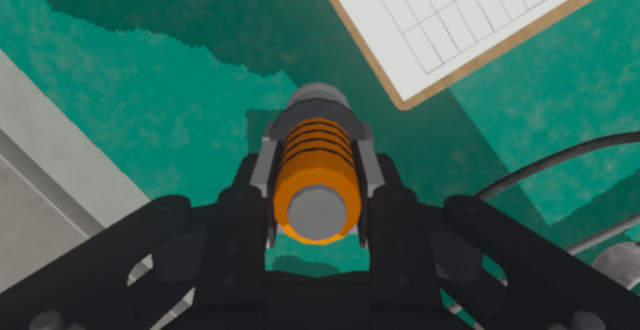

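Call:
{"api": "play_rows", "payload": {
  "slide": [
    [0,0,30],
    [0,0,56],
    [0,0,56]
  ],
  "turn": [0,0,0],
  "fingers": [0,0,0]
}}

```text
clock: 10.7
eef_pos: [423.5, -278.3, 61.4]
tool_rot: [-3.133, -0.01, 2.462]
force: [0.2, -0.0, -4.0]
width: 26.9
```

Call:
{"api": "play_rows", "payload": {
  "slide": [
    [-6,0,0],
    [-12,0,0],
    [-18,0,0],
    [-24,0,0],
    [-30,0,0]
  ],
  "turn": [0,0,0,0,0],
  "fingers": [0,0,0,0,0]
}}

```text
clock: 11.32
eef_pos: [442.8, -293.8, 60.7]
tool_rot: [-3.134, -0.021, 2.462]
force: [-9.6, 8.4, 5.2]
width: 26.8
```

Run:
```python
from h import *
go(431.3,-283.6,64,2.46)
P=vision.camera_params('wrist'); im,D=vision.get_image('wrist')
cv2.imwrite('pics/w10.png',im[150:]); np.savez('w10.npz',im=im,D=D,P=P)
```

```text
t 11.32 pos [ 442.8 -293.8   60.7] rot [-3.134 -0.021  2.462] F [-9.6  8.4  5.2] w 26.8 q7 1.65
SLIDE [15.4  0.7 -2.9] turn 0.002
```

View pics/w10.png

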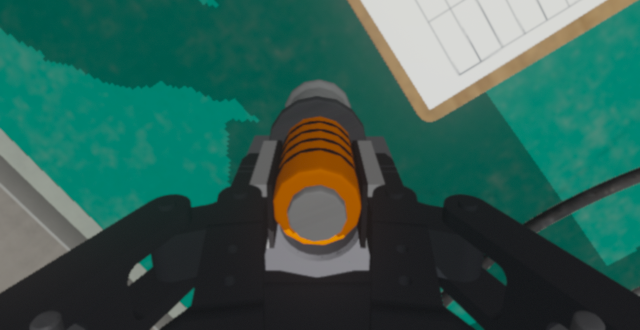

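Call:
{"api": "play_rows", "payload": {
  "slide": [
    [-8,0,0],
    [-14,0,0],
    [-20,0,0],
    [-24,0,0]
  ],
  "turn": [0,0,0,0],
  "fingers": [0,0,0,0]
}}

```text
clock: 11.88
eef_pos: [455.6, -303.9, 58.9]
tool_rot: [-3.134, -0.038, 2.463]
force: [-8.7, 8.0, 3.1]
width: 26.7
```

Run:
```python
from h import *
go(431.3,-283.6,64,2.46)
P=vision.camera_params('wrist'); im,D=vision.get_image('wrist')
cv2.imwrite('pics/w11.png',im[150:]); np.savez('w11.npz',im=im,D=D,P=P)
```

```text
t 11.88 pos [ 455.6 -303.9   58.9] rot [-3.134 -0.038  2.463] F [-8.7  8.   3.1] w 26.7 q7 1.65
SLIDE [31.8  0.5 -3.9] turn 0.003
```

View pics/w11.png

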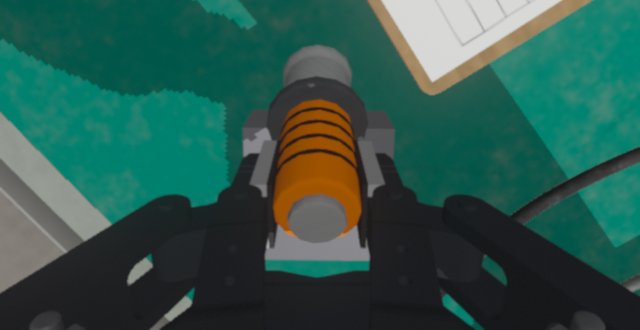

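```bash
cat >> h.py <<'E'
def axis(im,D,P,verbose=True,rng=(225,400)):
    # grip (orange) points on the cylinder -> axis by least squares in depth
    from scipy.optimize import least_squares
    hsv=cv2.cvtColor(im,cv2.COLOR_BGR2HSV)
    m=(hsv[...,0]>5)&(hsv[...,0]<22)&(hsv[...,1]>150)&(hsv[...,2]>60)&(D>0)&(D<260)
    m[:, :240]=0;m[:,400:]=0;m=cv2.erode(m.astype(np.uint8),np.ones((3,3)))>0
    v,u=np.nonzero(m)
    X=np.array([dep(P,a,b,D[b,a]) for a,b in zip(u,v)])
    Rc=rotm(P['rotation'])
    a0=np.array([0,0,1.]);c0=X.mean(0)+Rc@np.array([0,0,-8.])
    e1=Rc[:,0]
    def f(p):
        a=np.array([p[0],p[1],1.]);a/=np.linalg.norm(a)
        c=np.array([p[2],p[3],c0[2]]);d=X-c
        return np.linalg.norm(d-np.outer(d@a,a),axis=1)-14
    best=None
    for q in ((0,0),(-.5,-.1),(-.35,.3),(.3,-.3)):
        r=least_squares(f,[*q,c0[0],c0[1]],loss='soft_l1',f_scale=.5)
        if best is None or r.cost<best.cost: best=r
    p=best.x;a=np.array([p[0],p[1],1.]);a/=np.linalg.norm(a);c=np.array([p[2],p[3],c0[2]])
    return a,c,np.median(abs(best.fun)),len(X),X
E
python3 - <<'E'
from h import *
for n in ['w8','w9','w10','w11']:
    z=np.load(n+'.npz',allow_pickle=True);a,c,e,k,X=axis(z['im'],z['D'],z['P'].item())
    u=np.array([-.777,.629])
    print(n,'axis',a.round(3),'lean in',np.arctan2(-a[:2]@u,a[2]).round(3),'side',(a[:2]@[.629,.777]).round(3),'c',c.round(1),'res',e.round(2),k)
E
```

```text
w8 axis [ 0.03  -0.018  0.999] lean in 0.034 side 0.005 c [ 479.9 -322.9   80. ] res 0.64 4416
w9 axis [ 0.036 -0.014  0.999] lean in 0.037 side 0.012 c [ 430.1 -282.2  139.8] res 0.63 4422
w10 axis [ 0.069 -0.041  0.997] lean in 0.079 side 0.012 c [ 442.  -292.7   80.1] res 0.58 4676
w11 axis [ 0.253 -0.191  0.948] lean in 0.322 side 0.011 c [ 452.8 -301.3   78.1] res 0.4 5873
```

Call:
{"api": "play_rows", "payload": {
  "slide": [
    [-5,0,0],
    [-10,0,0],
    [-16,0,0],
    [-16,0,0]
  ],
  "turn": [0,0,0,0],
  "fingers": [0,0,0,0]
}}

```text
clock: 12.42
eef_pos: [463.3, -310.1, 57.0]
tool_rot: [-3.134, -0.051, 2.463]
force: [-7.7, 5.9, -0.7]
width: 26.5
```

Run:
```python
from h import *
go(431.3,-283.6,64,2.46)
P=vision.camera_params('wrist'); im,D=vision.get_image('wrist')
cv2.imwrite('pics/w12.png',im[150:]); np.savez('w12.npz',im=im,D=D,P=P)
a,c,e,k,X=axis(im,D,P)
u=np.array([-.777,.629])
print('axis',a.round(3),'lean in',np.arctan2(-a[:2]@u,a[2]).round(3),'side',(a[:2]@[.629,.777]).round(3),'c',c.round(1),'res',e.round(2),k)
```

```text
t 12.43 pos [ 463.3 -310.1   57. ] rot [-3.134 -0.051  2.463] F [-7.7  5.9 -0.7] w 26.5 q7 1.65
SLIDE [41.8  0.5 -4.9] turn 0.003
axis [ 0.373 -0.289  0.882] lean in 0.491 side 0.01 c [ 459.3 -306.4   76.8] res 0.36 6939
```

View pics/w12.png

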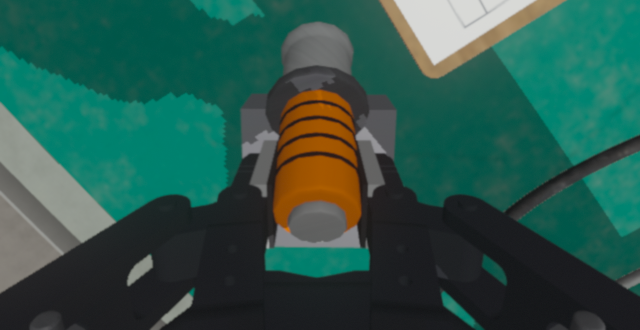

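Call:
{"api": "play_rows", "payload": {
  "slide": [
    [-5,0,0],
    [-10,0,0],
    [-10,0,0]
  ],
  "turn": [0,0,0],
  "fingers": [0,0,0]
}}

```text
clock: 12.85
eef_pos: [466.6, -312.7, 55.6]
tool_rot: [-3.134, -0.063, 2.463]
force: [-7.0, 6.2, -0.6]
width: 26.6
```

Call:
{"api": "play_rows", "payload": {
  "slide": [
    [5,0,-10],
    [15,0,-40],
    [25,0,-90],
    [25,0,-90]
  ],
  "turn": [0,0,0,0],
  "fingers": [0,0,0,0]
}}

```text
clock: 13.35
eef_pos: [454.7, -302.1, 151.2]
tool_rot: [-3.135, -0.053, 2.463]
force: [-0.2, -1.6, -4.1]
width: 27.1
```

Run:
```python
from h import *
go(431.3,-283.6,64,2.46)
P=vision.camera_params('wrist'); im,D=vision.get_image('wrist')
cv2.imwrite('pics/w13.png',im[150:]); np.savez('w13.npz',im=im,D=D,P=P)
a,c,e,k,X=axis(im,D,P)
u=np.array([-.777,.629])
print('axis',a.round(3),'lean in',np.arctan2(-a[:2]@u,a[2]).round(3),'side',(a[:2]@[.629,.777]).round(3),'c',c.round(1),'res',e.round(2),k)
s=ctrl.read_state();R=rotm(s['tool_rot']);print('axis in tool',R.T@a,'c in tool',R.T@(c-s['eef_pos']))
```

```text
t 13.35 pos [ 454.7 -302.1  151.2] rot [-3.135 -0.053  2.463] F [-0.2 -1.6 -4.1] w 27.1 q7 1.62
SLIDE [25.1  0.3 88.7] turn 0.003
axis [ 0.402 -0.313  0.86 ] lean in 0.535 side 0.01 c [ 450.3 -298.2  171.4] res 0.37 7228
axis in tool [-0.4598455   0.00255562 -0.88799526] c in tool [  5.78803853   0.04198812 -21.89118057]
```

View pics/w13.png

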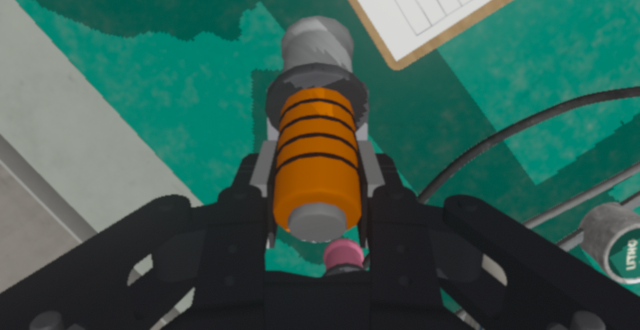

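```bash
python3 -c "
from h import *
go(459.5,-307,58.5);go(476.7,-320.9,58)"
```

```text
t 13.4 pos [ 453.7 -301.2  149.2] rot [-3.135 -0.057  2.463] F [ 0.2 -0.8 -3.7] w 26.8 q7 1.62
SLIDE [-13.3  -0.3  90.1] turn 0
t 13.4 pos [ 453.7 -301.2  149.2] rot [-3.135 -0.057  2.463] F [ 0.2 -0.8 -3.7] w 26.8 q7 1.62
SLIDE [-35.4  -0.3  89.4] turn 0
```

Call:
{"api": "play_rows", "payload": {
  "slide": [
    [-4,0,45],
    [-12,0,86],
    [-12,0,88]
  ],
  "turn": [0,0,0],
  "fingers": [0,0,0]
}}

```text
clock: 13.78
eef_pos: [456.6, -304.6, 57.3]
tool_rot: [-3.134, -0.064, 2.463]
force: [-0.3, 0.7, -2.4]
width: 26.4
```

```bash
python3 -c "
from h import *
go(471,-316.2,57);go(476.7,-320.9,57)"
```

```text
t 13.78 pos [ 456.6 -304.6   57.3] rot [-3.134 -0.064  2.463] F [-0.3  0.7 -2.4] w 26.4 q7 1.65
SLIDE [-18.5   0.   -0.8] turn 0
t 13.78 pos [ 456.6 -304.6   57.3] rot [-3.134 -0.064  2.463] F [-0.3  0.7 -2.4] w 26.4 q7 1.65
SLIDE [-25.9  -0.1  -1.3] turn 0
```

Call:
{"api": "play_rows", "payload": {
  "slide": [
    [-13,0,-0.5],
    [-20,0,-1],
    [-27,0,-1.5],
    [-27,0,-1.5],
    [-12,0,-20]
  ],
  "turn": [0,0,0,0,0],
  "fingers": [0,0,0,0,0]
}}

```text
clock: 14.4
eef_pos: [467.7, -313.3, 77.0]
tool_rot: [-3.134, -0.063, 2.463]
force: [-0.1, -0.4, -3.8]
width: 26.2
```

Call:
{"api": "play_rows", "payload": {
  "slide": [
    [5,0,-40],
    [5,0,-90],
    [5,0,-90]
  ],
  "turn": [0,0,0],
  "fingers": [0,0,0]
}}

```text
clock: 14.78
eef_pos: [472.7, -316.4, 172.9]
tool_rot: [-3.135, -0.05, 2.463]
force: [0.0, -0.1, -3.7]
width: 26.4
```

```bash
cat >> h.py <<'E'
def meas(name,yawv=None):
    from scipy.spatial.transform import Rotation as Ro
    s=ctrl.read_state();P=vision.camera_params('wrist'); im,D=vision.get_image('wrist')
    cv2.imwrite(f'pics/{name}.png',im[100:]); np.savez(name+'.npz',im=im,D=D,P=P)
    a,c,e,k,X=axis(im,D,P);R=rotm(s['tool_rot'])
    print('clk',s['clock'],'pos',s['eef_pos'].round(1),'rot',s['tool_rot'].round(3),'F',s['force'].round(1))
    print('axis w',a.round(3),'tool',(R.T@a).round(3),'c',c.round(1),'c tool',(R.T@(c-s['eef_pos'])).round(1),'res',e.round(2),k)
    n=np.array([-.4924,-.0875,.866])
    if yawv is not None:
        t=-((yawv-s['tool_rot'][2]+np.pi)%(2*np.pi)-np.pi)
        R=R@Ro.from_euler('z',t).as_matrix(); a=R@(rotm(s['tool_rot']).T@a)
        print('after turn',round(t,3),'axis',a.round(3))
    print('lean',np.arctan2(-a[:2]@[.985,.175],a[2]).round(3),'side y',(a[:2]@[-.175,.985]).round(3),'err',np.arccos(a@n).round(3))
    return a,c,s,im,D,P
E
python3 -c "
from h import *
meas('w14',.176)"
```

```text
clk 14.775 pos [ 472.7 -316.4  172.9] rot [-3.135 -0.05   2.463] F [ 0.  -0.1 -3.7]
axis w [ 0.462 -0.364  0.809] tool [-0.546  0.001 -0.837] c [ 467.3 -311.7  193.6] c tool [  8.2   0.1 -20.3] res 0.35 7802
after turn 2.287 axis [-0.501 -0.119  0.857]
lean 0.541 side y -0.03 err 0.033
```

```bash
python3 -c "
from h import *
go(440,-60,215,1.5);go(485,205,200,.176)"
```

```text
t 14.82 pos [ 470.9 -314.9  170.4] rot [-3.135 -0.056  2.463] F [-1.  -0.2 -3.6] w 26.6 q7 1.61
SLIDE [186.3 178.8 -35.5] turn 0.963
t 14.82 pos [ 470.9 -314.9  170.4] rot [-3.135 -0.056  2.463] F [-1.  -0.2 -3.6] w 26.6 q7 1.61
SLIDE [316.5 413.4 -14.8] turn 2.287
```

Call:
{"api": "play_rows", "payload": {
  "slide": [
    [30,29,-20],
    [67,64,-36],
    [107,103,-36],
    [147,141,-36],
    [186,179,-36]
  ],
  "turn": [0.17,0.34,0.51,0.68,0.85],
  "fingers": [0,0,0,0,0]
}}

```text
clock: 15.45
eef_pos: [439.7, -58.1, 215.0]
tool_rot: [-3.094, -0.032, 1.607]
force: [-0.0, 1.5, -3.9]
width: 26.9
```

```bash
python3 -c "
from h import *
go(485,205,205,.176)"
```

```text
t 15.45 pos [439.7 -58.1 215. ] rot [-3.094 -0.032  1.607] F [-0.   1.5 -3.9] w 26.9 q7 0.47
SLIDE [260.9  55.6  15.6] turn 1.431
```

Call:
{"api": "play_rows", "payload": {
  "slide": [
    [45,2,5],
    [95,8,10],
    [145,18,12],
    [195,32,14],
    [230,44,15]
  ],
  "turn": [0.17,0.34,0.51,0.68,0.85],
  "fingers": [0,0,0,0,0]
}}

```text
clock: 16.08
eef_pos: [474.0, 176.6, 204.3]
tool_rot: [-3.086, 0.016, 0.756]
force: [1.0, -0.8, -4.2]
width: 26.7
```

```bash
python3 -c "
from h import *
go(485,205,205,.176)"
```

```text
t 16.07 pos [474.  176.6 204.3] rot [-3.086  0.016  0.756] F [ 1.  -0.8 -4.2] w 26.7 q7 -0.65
SLIDE [ 27.5 -13.2  -0.4] turn 0.58
```

Call:
{"api": "play_rows", "payload": {
  "slide": [
    [10,-5,0],
    [20,-10,0],
    [27,-13,0],
    [27,-13,0],
    [27,-13,0]
  ],
  "turn": [0.17,0.34,0.5,0.58,0.58],
  "fingers": [0,0,0,0,0]
}}

```text
clock: 16.7
eef_pos: [484.1, 204.6, 203.7]
tool_rot: [-3.105, 0.046, 0.177]
force: [-0.6, -1.0, -3.5]
width: 26.7
```

```bash
python3 -c "
from h import *
meas('w15')"
```

```text
clk 16.7 pos [484.1 204.6 203.7] rot [-3.105  0.046  0.177] F [-0.6 -1.  -3.5]
axis w [-0.495 -0.119  0.861] tool [-0.548 -0.001 -0.837] c [492.7 206.  222.9] c tool [  7.8  -0.6 -19.6] res 0.35 7966
lean 0.534 side y -0.03 err 0.031
```

View pics/w15.png

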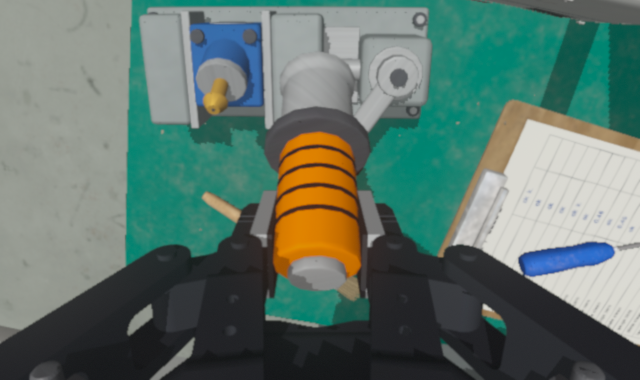

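Run:
```python
from h import *
z=np.load('w15.npz',allow_pickle=True);P=z['P'].item();D=z['D'];im=z['im']
a,c,e,k,X=axis(im,D,P)
pr=(X-c)@a;print('axial pct',np.percentile(pr,[0,.5,2,50,98,99.5,100]).round(1))
cv2.imwrite('pics/w15a.png',cv2.resize(im[110:230,170:290],None,fx=5,fy=5,interpolation=2))
np.save('c15.npy',np.r_[a,c])
print(D[195:210:3,205:226:3].round(0));print(D[165:195:4,205:245:4].round(0))
```

```text
axial pct [-26.3 -25.2 -24.1   5.6  18.3  18.5  18.9]
[[249. 247. 246. 247. 248. 247. 250.]
 [248. 248. 246. 246. 247. 248. 248.]
 [249. 246. 247. 245. 247. 247. 248.]
 [248. 247. 246. 248. 246. 247. 249.]
 [312. 247. 248. 246. 247. 248. 250.]]
[[255. 255. 253. 254. 253. 253. 254. 256. 259. 262.]
 [257. 256. 258. 256. 255. 256. 256. 255. 257. 260.]
 [259. 259. 259. 259. 258. 258. 259. 258. 258. 260.]
 [262. 260. 262. 262. 261. 260. 261. 261. 261. 262.]
 [264. 265. 264. 259. 260. 262. 264. 264. 265. 263.]
 [267. 266. 259. 256. 258. 258. 266. 267. 266. 266.]
 [269. 269. 254. 255. 254. 258. 269. 269. 269. 269.]
 [271. 247. 248. 247. 254. 257. 271. 272. 271. 270.]]
```

View pics/w15a.png

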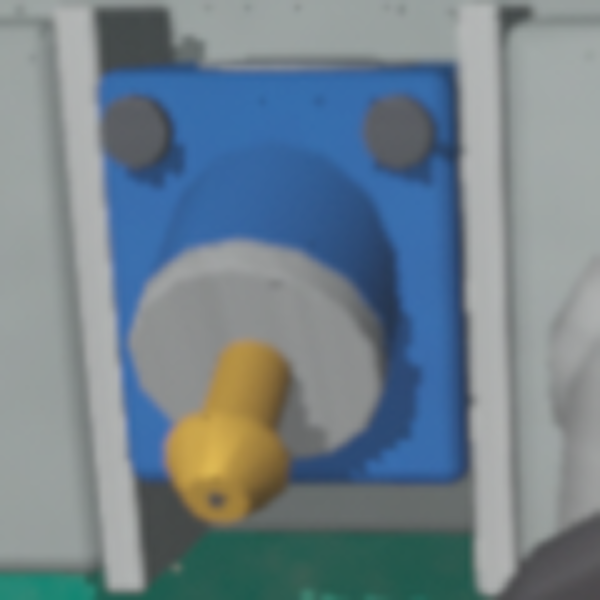

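Run:
```python
from h import *
z=np.load('w15.npz',allow_pickle=True);P=z['P'].item();D=z['D'];im=z['im']
hsv=cv2.cvtColor(im,cv2.COLOR_BGR2HSV)
g=((hsv[...,1]<45)&(hsv[...,2]>90)).astype(np.uint8);roi=np.zeros_like(g);roi[155:204,190:250]=1
# keep only pixels near seat: exclude jaw plates by depth plane
o=((hsv[...,0]>8)&(hsv[...,0]<32)&(hsv[...,1]>100)).astype(np.uint8)
gg=cv2.morphologyEx(g*roi,cv2.MORPH_OPEN,np.ones((3,3)))
n_,l,s,ce=cv2.connectedComponentsWithStats(gg);print(s,ce)
i=l[180,210];M=l==i
v,u=np.nonzero(cv2.erode(M.astype(np.uint8),np.ones((3,3))))
X=np.array([dep(P,a,b,D[b,a]) for a,b in zip(u,v) if D[b,a]>0])
for _ in range(4):
    cen=X.mean(0);nn=np.linalg.svd(X-cen)[2][2];nn*=np.sign(nn[2]);r=(X-cen)@nn;X=X[abs(r)<max(1,2*r.std())]
print('plane n',nn,'vise lean',-nn[:2]@[.985,.175],'y',nn[:2]@[-.175,.985],len(X),r.std())
both=((M|(o*roi>0)))
cn,_=cv2.findContours(M.astype(np.uint8),0,1);h=cv2.convexHull(max(cn,key=len));
# project outline onto plane, fit circle using depth plane
def onp(u,v):
    O,d=ray(P,u,v);return O+d*((cen-O)@nn)/(d@nn)
H=np.array([onp(*p[0]) for p in max(cn,key=len)])
e1=np.cross(nn,[0,0,1.]);e1/=np.linalg.norm(e1);e2=np.cross(nn,e1)
q=np.c_[(H-cen)@e1,(H-cen)@e2]
from scipy.optimize import least_squares
f=least_squares(lambda p:np.hypot(q[:,0]-p[0],q[:,1]-p[1])-17,[0,0],loss='soft_l1',f_scale=.4)
S=cen+f.x[0]*e1+f.x[1]*e2;print('seat',S,np.median(abs(f.fun)))
n=np.array([-.4924,-.0875,.866])
print('tip pred',S+25*n,'tip meas',dep(P,213.4,209.4,np.median(D[207:211,211:216])))
a,c=np.split(np.load('c15.npy'),2);m=c-69.2*a;print('mouth',m, 'home shift',S-m,'standoff(+33.. mouth at nipple z=45)',S+39*n-m)
```

```text
[[     0      0    640    480 305738]
 [   196    159     51     42   1320]
 [   190    169      5     35    142]] [[319.9801693  239.79361087]
 [222.04090909 177.04090909]
 [191.61267606 187.93661972]]
plane n [-0.48706579 -0.0824176   0.8694678 ] vise lean 0.49418288372222 y 0.004055173376148458 963 0.4714182310339055
seat [502.43613565 276.62995175  82.24805061] 0.7273194455106005
tip pred [490.12613565 274.44245175 103.89805061] tip meas [487.71987786 274.81444193 103.11847313]
mouth [526.96447363 214.26181165 163.31017969] home shift [-24.52833799  62.3681401  -81.06212908] standoff(+33.. mouth at nipple z=45) [-43.73193799  58.9556401  -47.28812908]
```

```bash
cat >> h.py <<'E'
n=np.array([-.4924,-.0875,.866]);S=np.array([500.2,277.2,81.6])
def tomouth(m,zn):  # shift so mouth m goes to nipple z zn
    s=ctrl.read_state();R=rotm(s['tool_rot']);d=S+(zn-6)*n-m;print('w',d.round(1),'tool',(R.T@d).round(1),'-n in tool',(R.T@-n).round(3))
E
python3 - <<'E'
from h import *
a,c=np.split(np.load('c15.npy'),2);s=ctrl.read_state();print(s['eef_pos'])
m=c-69.2*a+s['eef_pos']-[484.1,204.6,203.7]
tomouth(m,81)
E
```

```text
[484.18430868 204.51050443 203.89403867]
w [-63.8  56.5 -17. ] tool [-52.  -66.1  21.8] -n in tool [0.539 0.032 0.842]
```

Call:
{"api": "play_rows", "payload": {
  "slide": [
    [-26,-33,5],
    [-52,-66,12],
    [-52,-66,21],
    [-52,-66,21],
    [-52,-66,21]
  ],
  "turn": [0,0,0,0,0],
  "fingers": [0,0,0,0,0]
}}

```text
clock: 17.38
eef_pos: [421.6, 259.9, 188.1]
tool_rot: [-3.105, 0.045, 0.176]
force: [0.0, -0.7, -3.3]
width: 26.6
```

Run:
```python
from h import *
a,c,s,im,D,P=meas('w16')
m=c-69.2*a; print('mouth',m); d=m-S; t=d@n; e=d-t*n; print('nipple z',t+6,'lat x',e@np.array([.853,.1516,.5]),'lat y',e@[-.175,.985,0])
print('axial', np.percentile((axis(im,D,P)[4]-c)@a,[0.1,99.9]))
tomouth(m,45);tomouth(m,30)
```

```text
clk 17.375 pos [421.6 259.9 188.1] rot [-3.105  0.045  0.176] F [ 0.  -0.7 -3.3]
axis w [-0.5   -0.036  0.865] tool [-0.537 -0.083 -0.839] c [432.5 261.3 203.3] c tool [ 10.3   0.  -15.6] res 0.55 8222
lean 0.524 side y 0.052 err 0.051
mouth [467.12731502 263.77341379 143.4072229 ]
nipple z 76.98487141007205 lat x 0.677172622856765 lat y -7.4362253130841305
axial [-134.40328672   23.99026258]
w [ 13.9  10.  -28. ] tool [16.6 -6.4 27.6] -n in tool [0.538 0.031 0.842]
w [ 21.3  11.3 -41. ] tool [24.7 -5.9 40.2] -n in tool [0.538 0.031 0.842]
```

View pics/w16.png

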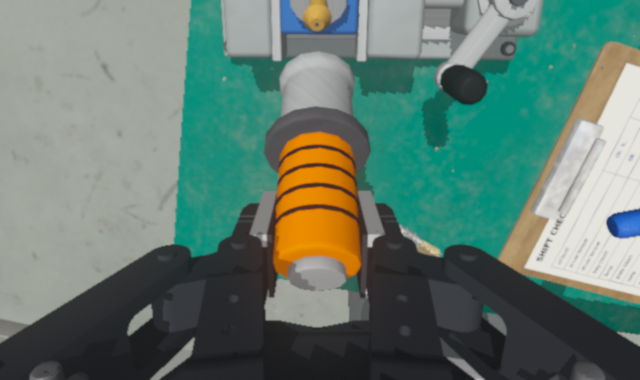

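```bash
sed -i 's/    v,u=np.nonzero(m)$/    m[:215]=0\n    v,u=np.nonzero(m)/' h.py
python3 - <<'E'
from h import *
z=np.load('w16.npz',allow_pickle=True);im,D,P=z['im'],z['D'],z['P'].item()
a,c,e,k,X=axis(im,D,P);pr=np.percentile((X-c)@a,[0.1,99.9]);print(a,c,e,pr)
print('lean',np.arctan2(-a[:2]@[.985,.175],a[2]).round(3),'side y',(a[:2]@[-.175,.985]).round(3))
m=c+(pr[0]-43)*a; m2=c+(pr[1]-88)*a; print('mouth',m,m2);m=(m+m2)/2
d=m-S; t=d@n; q=d-t*n; print('nipple z',t+6,'lat x',q@np.array([.853,.1516,.5]),'lat y',q@[-.175,.985,0])
tomouth(m,42)
cv2.imwrite('pics/w16a.png',cv2.resize(im[80:200,250:390],None,fx=5,fy=5,interpolation=2))
E
```

```text
[-0.49642327 -0.12093759  0.85961505] [430.13835877 261.31629966 207.27611558] 0.34360756595682584 [-25.91886298  18.75801313]
lean 0.536 side y -0.032
mouth [464.35128628 269.65118092 148.03242376] [464.5116925  269.69025874 147.75466161]
nipple z 81.68143460503295 lat x 1.5161502179676396 lat y -1.1555271870244914
w [ 18.    4.4 -35.1] tool [20.1  0.1 34.3] -n in tool [0.538 0.031 0.842]
```

View pics/w16a.png

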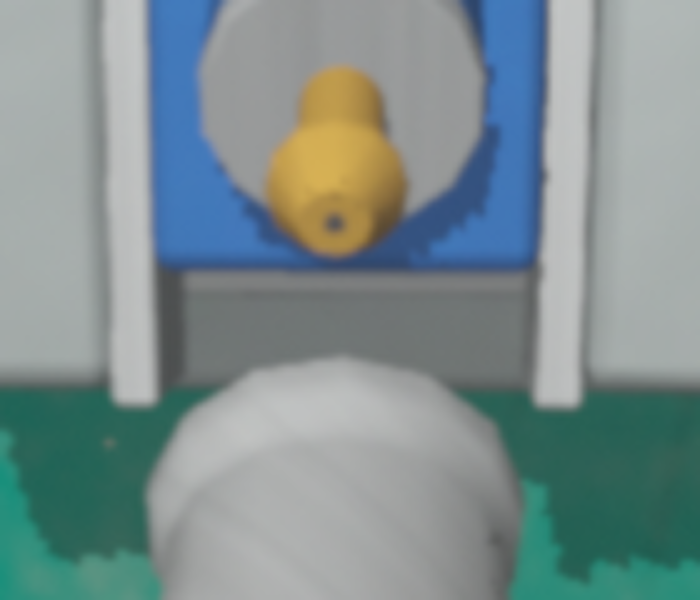

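Run:
```python
from h import *
z=np.load('w16.npz',allow_pickle=True);im,D,P=z['im'],z['D'],z['P'].item()
print(D[120:129:2,312:323:2].round(0));X=dep(P,317,124.6,np.median(D[122:127,315:320]));print(X,X-25*n,S)
```

```text
[[213. 212. 212. 213. 213. 213.]
 [213. 214. 215. 215. 214. 214.]
 [216. 216. 215. 214. 216. 215.]
 [217. 216. 216. 217. 218. 217.]
 [217. 216. 217. 217. 217. 219.]]
[487.24547514 275.0351603  102.58994877] [499.55547514 277.2226603   80.93994877] [500.2 277.2  81.6]
```

Call:
{"api": "play_rows", "payload": {
  "slide": [
    [10,0,16],
    [20,0,34],
    [20,0,34],
    [20,0,34]
  ],
  "turn": [0,0,0,0],
  "fingers": [0,0,0,0]
}}

```text
clock: 17.92
eef_pos: [439.5, 264.0, 152.9]
tool_rot: [-3.105, 0.046, 0.175]
force: [0.6, -0.2, -3.7]
width: 26.5
```

```bash
cat >> h.py <<'E'
def chk(name):
    a,c,s,im,D,P=meas(name)
    X=axis(im,D,P)[4];pr=np.percentile((X-c)@a,[0.1,99.9]);print('ax',pr.round(1))
    m=c+(pr[0]-43+pr[1]-88)/2*a
    d=m-S; t=d@n; q=d-t*n; print('mouth',m.round(1),'nipple z',round(t+6,1),'lat x',(q@np.array([.853,.1516,.5])).round(1),'lat y',(q@[-.175,.985,0]).round(1))
    return m,s
E
python3 - <<'E'
from h import *
m,s=chk('w17'); tomouth(m,21);tomouth(m,6)
E
```

```text
clk 17.925 pos [439.5 264.  152.9] rot [-3.105  0.046  0.175] F [ 0.6 -0.2 -3.7]
axis w [-0.497 -0.12   0.86 ] tool [-0.549  0.001 -0.836] c [448.1 265.4 172.1] c tool [  7.9  -0.6 -19.6] res 0.35 7990
lean 0.536 side y -0.031 err 0.032
ax [-25.6  18.7]
mouth [482.3 273.6 112.8] nipple z 42.2 lat x -0.1 lat y -0.4
w [ 10.5   2.2 -18.3] tool [11.5  0.3 17.8] -n in tool [0.539 0.031 0.842]
w [ 17.9   3.6 -31.2] tool [19.6  0.7 30.4] -n in tool [0.539 0.031 0.842]
```

View pics/w17.png

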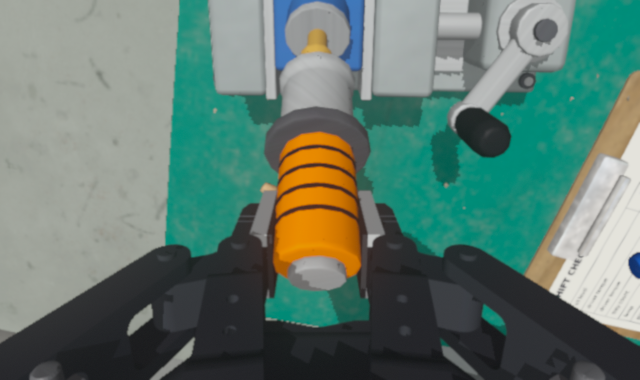

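Call:
{"api": "play_rows", "payload": {
  "slide": [
    [4,0.1,6],
    [8,0.2,12],
    [11,0.3,17],
    [11,0.3,17]
  ],
  "turn": [0,0,0,0],
  "fingers": [0,0,0,0]
}}

```text
clock: 18.48
eef_pos: [449.4, 266.3, 135.3]
tool_rot: [-3.105, 0.046, 0.176]
force: [0.1, -0.1, -2.5]
width: 26.6
```

Run:
```python
from h import *
m,s=chk('w18'); tomouth(m,6)
```

```text
clk 18.475 pos [449.4 266.3 135.3] rot [-3.105  0.046  0.176] F [ 0.1 -0.1 -2.5]
axis w [-0.496 -0.119  0.86 ] tool [-0.548 -0.    -0.837] c [458.  267.7 154.5] c tool [  7.8  -0.6 -19.6] res 0.35 7949
lean 0.534 side y -0.03 err 0.031
ax [-25.7  18.7]
mouth [492.2 275.9  95.2] nipple z 21.8 lat x -0.2 lat y 0.1
w [  8.    1.3 -13.6] tool [ 8.7  0.6 13.2] -n in tool [0.539 0.031 0.842]
```

View pics/w18.png

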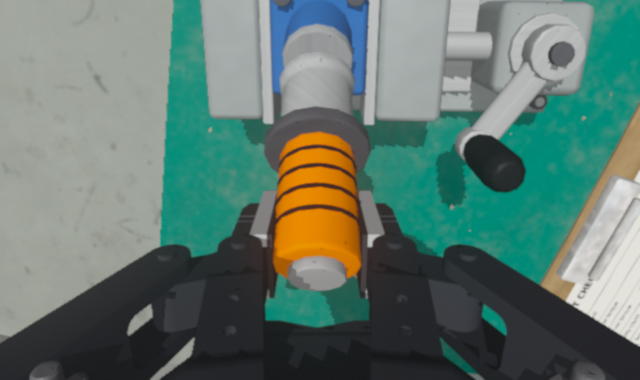

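Call:
{"api": "play_rows", "payload": {
  "slide": [
    [2.7,0.2,4.2],
    [4.9,0.3,7.6],
    [6.5,0.4,10],
    [6.5,0.4,10]
  ],
  "turn": [0,0,0,0],
  "fingers": [0,0,0,0]
}}

```text
clock: 19.02
eef_pos: [455.4, 267.6, 125.4]
tool_rot: [-3.104, 0.046, 0.176]
force: [-2.6, 0.8, 2.6]
width: 26.6
```

Run:
```python
from h import *
m,s=chk('w19'); tomouth(m,6);print('F along n',(s['force']+[0,0,2.8])@n)
```

```text
clk 19.025 pos [455.4 267.6 125.4] rot [-3.104  0.046  0.176] F [-2.6  0.8  2.6]
axis w [-0.499 -0.122  0.858] tool [-0.552  0.002 -0.834] c [464.  269.  144.6] c tool [  7.8  -0.6 -19.6] res 0.35 8002
lean 0.539 side y -0.033 err 0.035
ax [-25.8  18.7]
mouth [498.5 277.4  85.4] nipple z 10.1 lat x 0.5 lat y 0.5
w [ 1.7 -0.2 -3.8] tool [1.8 0.7 3.7] -n in tool [0.539 0.031 0.842]
F along n 5.885951207292663
```

Call:
{"api": "play_rows", "payload": {
  "slide": [
    [1.6,0.1,2.5],
    [3.2,0.2,5],
    [4.3,0.2,6.7],
    [4.3,0.2,6.7]
  ],
  "turn": [0,0,0,0],
  "fingers": [0,0,0,0]
}}

```text
clock: 19.58
eef_pos: [456.3, 268.1, 121.8]
tool_rot: [-3.099, 0.051, 0.176]
force: [-16.9, -2.2, 40.3]
width: 26.6
```

Run:
```python
from h import *
m,s=chk('w20'); tomouth(m,6);print('F along n',(s['force']+[0,0,2.8])@n)
```

```text
clk 19.575 pos [456.3 268.1 121.8] rot [-3.099  0.051  0.176] F [-16.9  -2.2  40.3]
axis w [-0.508 -0.121  0.853] tool [-0.565 -0.004 -0.825] c [465.1 269.4 141.2] c tool [  7.9  -0.6 -19.8] res 0.35 8025
lean 0.549 side y -0.03 err 0.039
ax [-25.6  18.8]
mouth [500.2 277.8  82.4] nipple z 6.7 lat x 0.5 lat y 0.6
w [ 0.  -0.6 -0.8] tool [-0.   0.6  0.8] -n in tool [0.544 0.035 0.839]
F along n 45.85233884930335
```

View pics/w20.png

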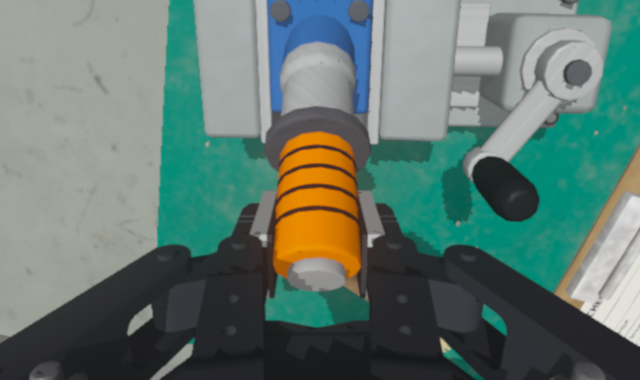

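Call:
{"api": "play_rows", "payload": {
  "slide": [
    [1.2,0.1,1.9],
    [1.2,0.1,1.9],
    [1.2,0.1,1.9],
    [1.2,0.1,1.9]
  ],
  "turn": [0,0,0,0],
  "fingers": [0,0,0,0]
}}

```text
clock: 20.12
eef_pos: [456.2, 268.0, 122.1]
tool_rot: [-3.097, 0.053, 0.176]
force: [-10.9, -1.2, 25.7]
width: 26.6
```

Run:
```python
from h import *
m,s=chk('w21'); tomouth(m,6);print('F along n',(s['force']+[0,0,2.8])@n, s['width'],s['qd'].round(3))
for k in ['scene','side']:
    im,_=vision.get_image(k);cv2.imwrite(f'pics/f_{k}.png',cv2.resize(im[150:260,190:350],(800,550),interpolation=2))
s=ctrl.read_state();print(s['eef_pos'],s['force'],(s['force']+[0,0,2.8])@n)
```

```text
clk 20.125 pos [456.2 268.  122.1] rot [-3.097  0.053  0.176] F [-10.9  -1.2  25.7]
axis w [-0.506 -0.125  0.854] tool [-0.564 -0.003 -0.826] c [465.1 269.2 141.4] c tool [  8.   -0.6 -19.7] res 0.35 8058
lean 0.547 side y -0.034 err 0.04
ax [-25.7  18.9]
mouth [500.  277.8  82.6] nipple z 6.9 lat x 0.4 lat y 0.6
w [ 0.2 -0.6 -1. ] tool [0.2 0.7 0.9] -n in tool [0.545 0.037 0.837]
F along n 30.157891706145914 26.648551523456508 [ 0.001 -0.001  0.001 -0.001  0.001 -0.001 -0.001]
[456.24018265 267.93522247 122.0932909 ] [-10.49176749  -1.89259112  25.0185003 ] 29.422569296694743
```

View pics/f_scene.png

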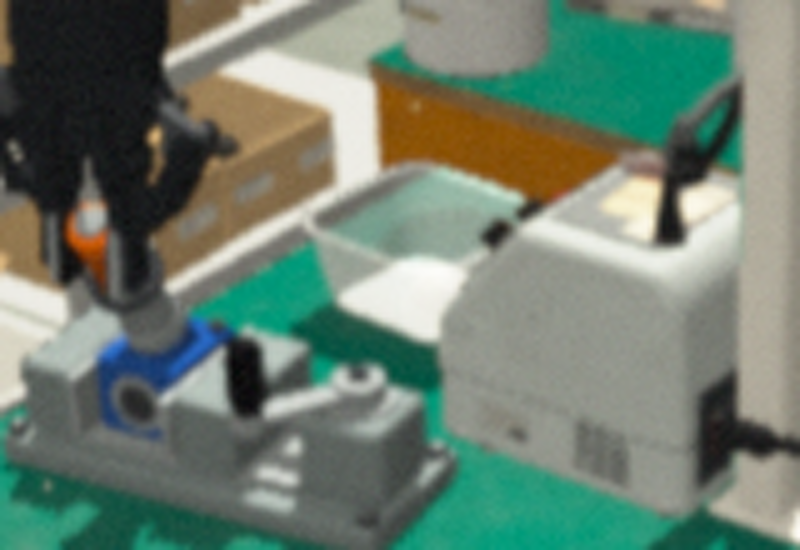

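View pics/f_side.png

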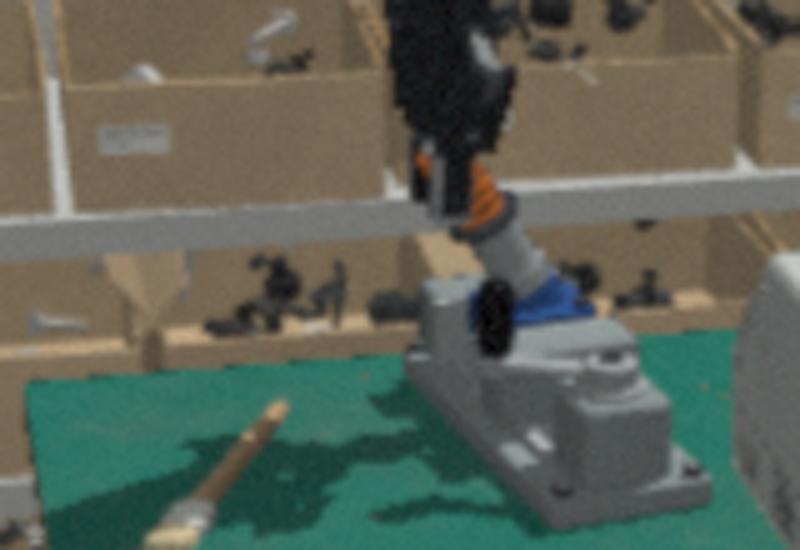

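View pics/w21.png

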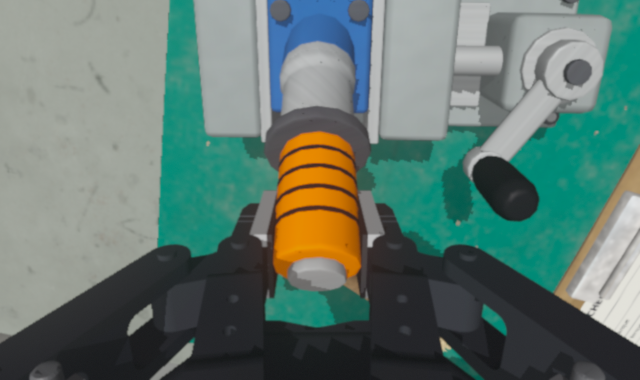

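```bash
python3 -c "
from h import *
print(ctrl.finish_job()); go(456,268,122)"
```

```text
the job is handed in; nothing more can be done
None
the job is handed in; nothing more can be done
```

The vise is clamped on the blue block, and the orange coupler is pressed home on the nipple. I handed the job in at about 20 s while still holding it there. `finish_job` gives no verdict, so these are my own last checks.

- **Clamping:** I cranked the knob about 1.74 rad clockwise, until it took about 17 N at the knob. I could not read the jaw force directly. The last pictures show the block still sitting flat between the jaws.
- **Tilting the coupler:** The moves cannot tilt the tool, so I pivoted the coupler in the grip by leaning its nose on the stand's outer edge.
- **Fit on the nipple:** The last measurement put the mouth at about nipple z = 6.9 mm, where fully home is 6. The sideways error was under 1 mm and the axis error about 0.04 rad.
- **Push and grip:** The push along the nipple was a steady 29–30 N or so, with the fingers holding at a 26.6 mm opening. It peaked at about 46 N while pressing home, so I backed it off.
- **Plunger:** I could not see its travel. I judged it fully in from the mouth position and the hard stop.
- **Bystanders:** I planned every move clear of the other things and felt no contact with them. I did not measure their positions again at the end.

One measurement disagreed. A circle fit put the nipple's seat about 2.5 mm off, because the picture caught part of its rim. I used the tip position instead, since the views from both sides agreed on it.

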